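Shut the draught screen's vent flap with the hook pole

TASK

Take the yellow-handled hook pole from its grey cradle, hook it into the orange ring eye of the vent flap standing open in the draught screen, and pull the flap shut until its ball catch has clicked in and holds it. Pull gently, by feel: more than 18 N on the screen or its eye would damage it; touch screen and flap with the pole only. Then unhook, lay the pole back in its cradle and let go, leaving everything else where it stands.

Things in the scene. Friction and masses are not known exactly. Their poses are not given: they have to be found in the camera images.
- pole: Hook pole, 0.2 to 0.3 kg. Origin: centre of its yellow box handle (170 long x 18 wide x 24 mm high); +x along the pole to the hook, z up as it lies. Pommel to x = -105. From x = 85 a 10 mm round shaft runs to x = 200 mm; there a polished 8 mm prong points straight down (-z); its 12 mm ball end reaches 40 mm below the shaft's axis. Balances near the origin: grip there.
- hook (a point): Point on the prong's axis half way down: 200 mm along +x and 18 mm below the pole's origin, 22 mm above its lower end. Axes as the pole's.
- cradle: Grey cradle, fixed. Origin on the bench under its centre; +x: the way the hook points at the start. Base 150 x 70 x 12 mm; supports at x = +-55 mm, 10 mm thick, each with a slot 28 mm wide between 14 mm lips, slot floor 50 mm up. The pole lies in both slots, its origin 62 mm above the bench over the cradle's. Put it back so within 18 mm along, 12 mm across, either way round.
- screen: Draught screen of aluminium bars and clear panes, fixed; 390 wide, bars 24 thick, 354 mm tall (catch block 366). Origin on the bench under its centre; +x: its horizontal normal, away from the robot. Opening for the flap: 250 mm wide (y +-125 mm), from the sill at z = 163 up to the header bar at z = 338 mm. Two feet at y = +-185 mm reach 60 mm in front and behind.
- hinge (a point): Middle of the flap's hinge line, in the screen's plane, 170 mm above the bench. Axes as the screen's; the flap turns about y.
- flap (a joint): Angle (rad) of the blue-framed clear flap, 155 mm tall, about its hinge: 0 upright, positive leaning away from the robot. It starts fully open at about 0.6. A weak spring and its weight (1 to 3 N of pull at the eye) always drive it back open unless the catch holds it. Caught (shut), it stands anywhere from -0.12 to 0.12: the catch is set by hand and nothing listed tells where.
- header (a point): Fixed point on the header's underside, 75 mm to +y, about which a grey catch block is set up to 20 mm nearer or deeper; its rubber stop hangs before the flap down to z = 315 mm. A sprung ball in it catches a lug on the flap's top edge: 7 to 13 N of pull at the eye to get past, felt 5 to 6 mm (at the eye) before the stop; then the flap snaps onto the stop, which is stiff (over 20 N per mm).
- ring (a point): Centre of the orange ring eye on the robot's side of the flap, 85 mm up the flap from the hinge and 34 mm before its mid-plane. Hole 26 mm wide in 6 mm round bar (38 mm outside). The hole faces up and down, so a prong enters from above; its front edge is 0.3 rad raised with the flap open, 0.3 rad lowered with it upright (shutting, the eye sinks 4 to 9 mm, its front edge 10 mm more). Axes: the flap's.
- beaker_small: Bystander, loose, to be left alone: small open glass beaker, 56 mm wide, 70 mm tall, stands in the white tray; origin at the centre of its underside.
- jar: Bystander, loose, to be left alone: amber glass jar with red cap, 52 mm wide, 70 mm tall, stands in the white tray; origin at the centre of its underside.
- flask: Bystander, loose, to be left alone: round-bellied yellow-green flask, 86 mm wide, 190 mm tall; origin at the centre of its underside.
- beaker_big: Bystander, loose, to be left alone: open glass beaker, 90 mm wide, 110 mm tall; origin at the centre of its underside.
- bottle: Bystander, loose, to be left alone: white bottle with blue cap, 66 mm wide, 170 mm tall; origin at the centre of its underside.
- wipes: Bystander, loose, to be left alone: blue box of wipes, 100 x 120 x 80 mm; origin at the centre of its underside.
Mind the look-alikes: they are no part of the job. What is shaped like the cradle but black or turquoise is not meant.

How it is judged:
On the way, in this order (a step that is already met when the one before it is completed fails the run):
1. the pole's prong is in the ring eye, the flap still open (over 0.4 rad) (distance between hook and ring below 0.017 m and value of joint flap above 0.4 rad), for 0.1 s.
2. the flap is pulled shut (under 0.2 rad), the prong still in the eye (distance between hook and ring below 0.022 m and value of joint flap below 0.2 rad), for 0.1 s.
At the end, for the whole second after the job is handed in: The flap stays shut on its catch (under 0.17 rad, still), and the released pole lies at rest in both slots of the cradle: its origin within 18 mm along, 12 mm across and 6 mm in height of its seat (62 mm above the bench), aligned with the cradle within 0.12 rad (value of joint flap below 0.17 rad and velocity of joint flap between -0.05 and 0.05 rad/s and x of pole in the frame of cradle between -0.018 and 0.018 m and y of pole in the frame of cradle between -0.012 and 0.012 m and z of pole in the frame of cradle between 0.056 and 0.068 m and angle between the x axis of pole and the x axis of cradle, either way round below 0.12 rad and linear speed of pole below 0.02 m/s); the robot touches nothing.
It fails at once if the pole loads the screen, flap or eye with more than 18 N (contact force between pole and screen above 18 N).
It fails at once if fingers or arm touch the screen or the flap (contact force between any of the fingers, the arm and screen above 0.5 N).
It fails at once if a bystander is moved by more than 30 mm (distance of any of beaker_small, jar, flask, beaker_big, bottle, wipes from where it was at the start of the episode above 0.03 m).
It also fails if it takes over 72 s, if anything falls off the work surface, if the arm or the gripper's body presses on something with over 40 N, if the wrist force passes 120 N, or if a joint passes its speed limit or range.

ROBOT

A 7-joint arm with a two-finger parallel gripper is mounted at the origin on the work surface. World frame = base frame: x ahead of the robot, y to its left, z up, the work surface at z = 0. Lengths are in m, angles in rad, forces in N, time in s.
With the tool pointing down it reaches from about 0.35 to 0.9 m from the base axis. Payload 7.2 kg.
Tool frame: the origin (TCP) lies on the centre line of the jaws, within the pads' length; the fingertips stand 8 mm ahead of it and the grasp point (between the pads) lies 11 mm behind it (ctrl.finger_overhang is the distance from the TCP to the fingertips, in m); z points along the fingers, y is the line along which they close (so a half turn about z gives the same grasp; the last joint's range is limited). The gripper opens to 88 mm and grips with 3 to 60 N. Pads are 20 mm wide; open, the fingers measure 115 mm over their backs; the gripper's body (75 mm by 178 mm) begins 61 mm behind the grasp point.
Start: joints at [1.199, 0.411, -0.013, 1.596, 0.006, 1.134, -0.082], TCP at [0.187, -0.596, 0.198] pointing down, gripper open.
Joint ranges: [-2.95, 2.95], [-0.29, 1.99], [-1.47, 1.44], [0.14, 2.54], [-1.03, 4.17], [0.13, 1.85], [-2.86, 2.86]. Speed limits (rad/s): [2.39, 2.39, 3.01, 3.01, 3.14, 3.14, 3.14].

INTERFACE

Orientations are given as a unit quaternion [w, x, y, z].
In Python, from plant import ctrl, eyes gives the robot as it stands.
- The arm moves only by the tool drive_tool, never from a script. Its argument "steps" is a list of rows, each an object with "hand": the opening, from -1 (shut) to 1 (fully open), so that 0 is half open; "linear": the shift along the tool's x, y, z in m, a list of three; "twist": the turn, a rotation vector about the tool's x, y, z in rad, a list of three. A call has 1 to 12 rows; each row shifts and turns the commanded pose from where the row before left it, along the tool's axes as they then stand; what a row does not reach is not made up. A row lasts 1/8 s, in which the tool goes at most 62.5 mm and 10.7 degrees, less where a joint would pass 70% of its speed; a pose out of reach is approached as far as the arm can. A call with a gripper value outside its range is refused whole. The fingers move at their own pace and stop on an object; "newtons" is the grip in N (left out, the last holds). Time passes only in rows, so rows that do not move let the fingers close. It gives the time, the measured TCP pose, the force, the opening and the grip force at its end, in the units of the state.
- ctrl.observe(): the state, without advancing time (a new reading comes with each control period).
- eyes.grab_frame(name): name is "scene" or "top" or "wrist"; returns the picture (384x512x3 uint8, red, green, blue); there is no depth.
- eyes.camera_info(name): a dict with "K" (3x3 intrinsics, pixels), "cam_to_world" (4x4, takes a point from camera to world coordinates); the wrist camera has in their place "mount" (4x4, takes a point from camera to tool coordinates, whose origin is the TCP and whose axes are the flange's). Camera axes: x right, y up, looking along -z (the intrinsics and any distortion apply to the point x, -y, -z); pixel columns grow to the right and rows downward; lengths in m; the calibration is good to about 2 mm. A picture is of the moment at which its call begins: read the wrist's pose just before it. camera_info takes no time and is no camera call.
- ctrl.close_job(): hands the job in; it is judged then, once.
The state is a dict: "time_s": time; "joints": joint angles; "qvel": joint speeds; "joint_torque": joint torques, N m; "position": TCP position; "tcp_rot": TCP orientation; "wrist_force": force on the tool from outside, world axes, zero at the start; "wrist_torque": the same for the moment, N m; "finger_gap": finger opening in m; "finger_force": force on a finger pad.
Only numpy, scipy, OpenCV 4.12 (cv2) and the standard library are available. Lean on these libraries where they do the work, as an engineer would, in place of code of your own. Each camera call takes 0.05 s, during which the arm holds its last target. There are 200 camera calls.

## Working session

There is one attempt and no reset: what is moved stays moved. The work goes in short steps, Python scripts to look and compute and a tool call to move; the robot and the scene stay as the last step left them, time stands still between calls to the robot, and variables do not carry over. Pictures are saved under pics/ and viewed, at most 10 in all, crops included, and the job is handed in when it is done.

Besides the shell and the picture viewer there is one more tool, called after "Request:" as a command line: name --argument value ..., lists and objects as JSON in quotes. drive_tool: Moves the arm, as the interface text tells. Its arguments: {"type":"object","properties":{"steps":{"type":"array"},"newtons":{"type":"number"}},"required":["steps"]}

```bash
mkdir -p pics
cat > h.py <<'E'
import numpy as np, cv2
from plant import ctrl, eyes
from scipy.spatial.transform import Rotation as R
def cam(name, st=None):
    i=eyes.camera_info(name); K=np.array(i["K"])
    if "cam_to_world" in i: T=np.array(i["cam_to_world"])
    else:
        st=st or ctrl.observe(); q=st["tcp_rot"]; W=np.eye(4); W[:3,:3]=R.from_quat([q[1],q[2],q[3],q[0]]).as_matrix(); W[:3,3]=st["position"]; T=W@np.array(i["mount"])
    return K,T
def ray(c,px):
    K,T=c; d=np.linalg.inv(K)@[px[0],px[1],1]; d=T[:3,:3]@[d[0],-d[1],-d[2]]; return T[:3,3],d/np.linalg.norm(d)
def onz(c,px,z):
    o,d=ray(c,px); return o+d*(z-o[2])/d[2]
def proj(c,P):
    K,T=c; p=T[:3,:3].T@(np.array(P)-T[:3,3]); u=K@[p[0],-p[1],-p[2]]; return u[:2]/u[2]
def two(c1,p1,c2,p2):
    o1,d1=ray(c1,p1);o2,d2=ray(c2,p2); A=np.array([d1,-d2]).T; t=np.linalg.lstsq(A,o2-o1,rcond=None)[0]
    a=o1+t[0]*d1;b=o2+t[1]*d2; return (a+b)/2,np.linalg.norm(a-b)
def save(im,fn): cv2.imwrite(fn,cv2.cvtColor(im,cv2.COLOR_RGB2BGR))
E
python3 - <<'E'
from h import *
print(ctrl.observe())
for n in("scene","top","wrist"):
    i=eyes.camera_info(n); print(n,{k:np.round(v,3).tolist() if not isinstance(v,str) else v for k,v in i.items()})
for n in("scene","top"):
    im=eyes.grab_frame(n); save(im,f"pics/{n}0.png"); np.save(f"{n}0.npy",im)
E
```

```text
{'time_s': 0.0, 'joints': array([ 1.19881003,  0.41188897, -0.01273136,  1.59702694,  0.00563441,
        1.13425491, -0.08219879]), 'qvel': array([ 0.00011612,  0.00183132, -0.00112028, -0.00048059,  0.00178175,
       -0.00036776,  0.0006811 ]), 'joint_torque': array([-5.84504596e-04, -5.87936997e+01,  6.41380046e-01, -2.91071498e+01,
       -5.38600178e-02,  1.84566312e-02,  1.30859830e-04]), 'position': array([ 0.18676205, -0.59589727,  0.1971228 ]), 'tcp_rot': array([-7.49489691e-04,  9.88481711e-01,  1.51338403e-01, -1.81606551e-04]), 'wrist_force': array([-0.55913288, -0.27880408,  0.1548062 ]), 'wrist_torque': array([-0.0176432 , -0.01371673, -0.01018293]), 'finger_force': 0.0, 'finger_gap': 0.08792311408395506}
scene {'K': [[407.397, 0.0, 257.05], [0.0, 407.397, 190.957], [0.0, 0.0, 1.0]], 'cam_to_world': [[0.83, -0.384, 0.405, 1.168], [0.558, 0.585, -0.589, -0.812], [-0.011, 0.715, 0.699, 1.268], [0.0, 0.0, 0.0, 1.0]]}
top {'K': [[469.746, 0.0, 259.235], [0.0, 469.746, 192.627], [0.0, 0.0, 1.0]], 'cam_to_world': [[0.004, 0.998, -0.061, 0.425], [-1.0, 0.005, 0.01, 0.097], [0.01, 0.061, 0.998, 1.989], [0.0, 0.0, 0.0, 1.0]]}
wrist {'K': [[312.157, 0.0, 256.221], [0.0, 312.157, 192.035], [0.0, 0.0, 1.0]], 'mount': [[-0.0, 0.967, 0.256, 0.07], [1.0, 0.0, 0.0, 0.0], [0.0, 0.256, -0.967, -0.186], [0.0, 0.0, 0.0, 1.0]]}
```

View pics/scene0.png

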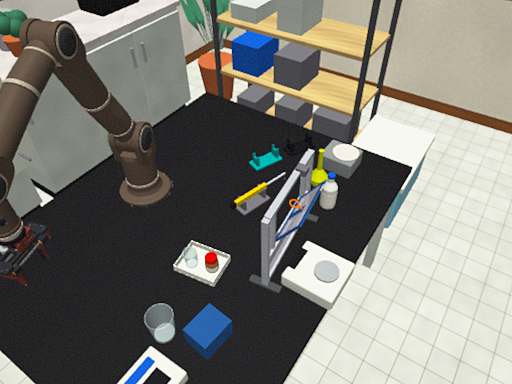

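View pics/top0.png

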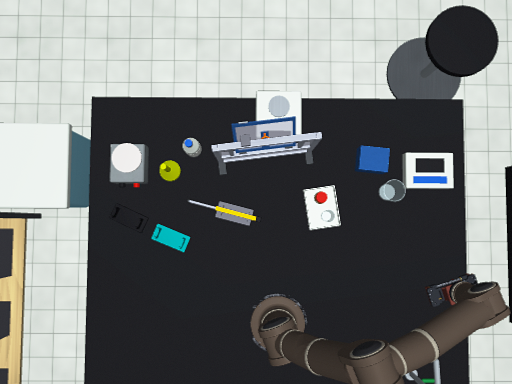

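Scene: the yellow pole is at about (262,190) and the orange ring at (295,204). The screen runs from (265,285) to (310,155).
Top: the yellow handle is at (236,212) with its hook end at (190,201), in the grey cradle. The ring is at about (265,135).
Look-alikes are the turquoise cradle at top (171,238), the black cradle at (128,217), and the grey box at (128,162). None of them holds a pole, so I choose the grey one at (236,213).

Run:
```python
from h import *
C={n:cam(n) for n in("scene","top")}
I={n:np.load(n+"0.npy") for n in C}
cen={}
for n in C:
    hsv=cv2.cvtColor(I[n],cv2.COLOR_RGB2HSV)
    for nm,lo,hi in(("yel",(22,150,120),(28,255,255)),("ora",(5,150,120),(16,255,255))):
        m=cv2.inRange(hsv,lo,hi); k,l,s,c=cv2.connectedComponentsWithStats(m)
        for j in range(1,k):
            if s[j,4]>8: print(n,nm,s[j],c[j].round(1))
            
            if s[j,4]>8 and nm=="yel":
                ys,xs=np.where(l==j); v=cv2.fitLine(np.c_[xs,ys].astype(np.float32),cv2.DIST_L2,0,.01,.01).ravel(); print(' line',v.round(3))
print(onz(C["top"],(235.8,212.6),.072), onz(C["scene"],(253,192),.072))
print("hook tip",onz(C["top"],(190,201),.062),"handle R",onz(C["top"],(255,218),.07))
print("ring top/scn",two(C["top"],(265,135),C["scene"],(295,204)))
print("screen ends top",onz(C["top"],(213,152),.354),onz(C["top"],(321,136),.354))
```

```text
scene yel [234 182  33  24 226] [250.3 193.4]
 line [  0.846  -0.532 250.314 193.354]
scene ora [  2  35  18   8 103] [10.1 38.9]
scene ora [198  52  18  18 246] [207.4  61. ]
scene ora [220  52  12  16 127] [224.8  58.3]
scene ora [208  73   9  22  69] [213.3  84.6]
scene ora [223  75   3   9  12] [223.4  79.3]
scene ora [224  88   3   9  10] [224.3  92.3]
scene ora [289 199  13  10  53] [294.2 203.1]
scene ora [205 261  12   7  41] [210.7 264.5]
top yel [215 206  41  15 176] [235.4 212.9]
 line [  0.966   0.257 235.432 212.886]
top ora [261 133   9   6  19] [264.8 135.9]
[0.4601489  0.17367034 0.072     ] [0.4651439  0.18076463 0.072     ]
hook tip [0.50705465 0.36212843 0.062     ] handle R [0.4385075  0.09528774 0.07      ]
ring top/scn (array([0.73754682, 0.05536043, 0.26616542]), np.float64(0.015999229316445145))
screen ends top [0.66671924 0.24381477 0.354     ] [ 0.72556686 -0.13530084  0.354     ]
```

Request:
drive_tool --steps '[{"hand": 1, "linear": [0.02, -0.02, -0.04], "twist": [0, 0, 0]}, {"hand": 1, "linear": [0.035, -0.037, -0.025], "twist": [0, 0, 0]}, {"hand": 1, "linear": [0.035, -0.037, -0.025], "twist": [0, 0, 0]}, {"hand": 1, "linear": [0.037, -0.04, -0.022], "twist": [0, 0, 0]}, {"hand": 1, "linear": [0.037, -0.04, -0.02], "twist": [0, 0, 0]}, {"hand": 1, "linear": [0.037, -0.04, -0.02], "twist": [0, 0, 0]}, {"hand": 1, "linear": [0.037, -0.04, -0.02], "twist": [0, 0, 0]}, {"hand": 1, "linear": [0.037, -0.04, -0.02], "twist": [0, 0, 0]}, {"hand": 1, "linear": [0.037, -0.04, -0.02], "twist": [0, 0, 0]}, {"hand": 1, "linear": [0.037, -0.04, -0.01], "twist": [0, 0, 0]}, {"hand": 1, "linear": [0.037, -0.04, 0], "twist": [0, 0, 0]}, {"hand": 1, "linear": [0.037, -0.04, 0], "twist": [0, 0, 0]}]'

```text
time_s: 1.6
position: [0.4551, -0.0351, 0.42]
tcp_rot: [0.0, 0.989, 0.151, 0.0]
wrist_force: [1.9, -1.0, 0.1]
finger_gap: 0.088
finger_force: 0.0
```

Request:
drive_tool --steps '[{"hand": 1, "linear": [0.037, -0.04, 0], "twist": [0, 0, 0]}, {"hand": 1, "linear": [0.037, -0.04, 0], "twist": [0, 0, 0]}, {"hand": 1, "linear": [0.037, -0.04, 0], "twist": [0, 0, 0]}, {"hand": 1, "linear": [0.017, -0.005, 0], "twist": [0, 0, 0]}, {"hand": 1, "linear": [0, 0, 0], "twist": [0, 0, -0.17]}, {"hand": 1, "linear": [0, 0, 0], "twist": [0, 0, -0.17]}, {"hand": 1, "linear": [0, 0, 0], "twist": [0, 0, -0.17]}, {"hand": 1, "linear": [0, 0, 0], "twist": [0, 0, -0.17]}, {"hand": 1, "linear": [0, 0, 0], "twist": [0, 0, -0.17]}, {"hand": 1, "linear": [0, 0, 0], "twist": [0, 0, -0.17]}, {"hand": 1, "linear": [0, 0, 0], "twist": [0, 0, 0]}]'

```text
time_s: 2.98
position: [0.5394, 0.1208, 0.4195]
tcp_rot: [-0.0, 0.789, 0.614, -0.0]
wrist_force: [-0.4, -0.0, 0.6]
finger_gap: 0.0878
finger_force: 0.0
```

Run:
```python
from h import *
st=ctrl.observe(); print(st["time_s"],st["position"].round(4),st["tcp_rot"].round(4),st["qvel"].max(),st["joints"].round(2),st["wrist_force"])
im=eyes.grab_frame("wrist"); save(im,"pics/wA.png"); np.savez("wA.npz",im=im,p=st["position"],q=st["tcp_rot"])
```

```text
2.975 [0.5394 0.1208 0.4195] [-3.000e-04  7.892e-01  6.142e-01 -3.000e-04] 0.015702296974979324 [ 0.35  0.29 -0.87  1.35  0.22  1.6  -0.75] [-0.40843542 -0.0411825   0.56774814]
```

View pics/wA.png

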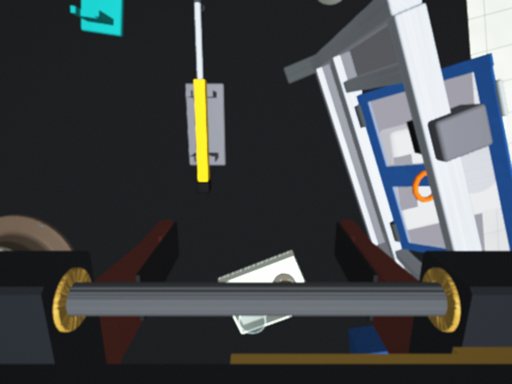

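The wrist view shows the yellow handle from (200,80) to (203,182) in the grey cradle, and the turquoise look-alike is apart at (100,15). The ring is at (425,186), half hidden by the header, with the grey catch block at (460,132). I'll measure the pole now and move back to see the ring under the header.

Request:
drive_tool --steps '[{"hand": 1, "linear": [-0.02, -0.045, 0], "twist": [0, 0, 0]}, {"hand": 1, "linear": [-0.02, -0.045, 0], "twist": [0, 0, 0]}, {"hand": 1, "linear": [0, 0, 0.02], "twist": [0, 0, 0]}, {"hand": 1, "linear": [0, 0, 0], "twist": [0, 0, 0]}]'

```text
time_s: 3.52
position: [0.4417, 0.1035, 0.3995]
tcp_rot: [0.0, 0.79, 0.613, -0.001]
wrist_force: [0.3, 0.5, 0.4]
finger_gap: 0.088
finger_force: 0.0
```

```bash
cat >> h.py <<'E'
def snap(fn):
    st=ctrl.observe(); im=eyes.grab_frame("wrist"); save(im,f"pics/{fn}.png"); np.savez(fn+".npz",im=im,p=st["position"],q=st["tcp_rot"]); return st
def load(fn):
    z=np.load(fn+".npz"); return z["im"],cam("wrist",dict(position=z["p"],tcp_rot=z["q"]))
def blobs(im,lo,hi,amin=30):
    m=cv2.morphologyEx(cv2.inRange(cv2.cvtColor(im,cv2.COLOR_RGB2HSV),lo,hi),cv2.MORPH_CLOSE,np.ones((3,3))); k,l,s,c=cv2.connectedComponentsWithStats(m)
    return [(s[j],c[j],np.argwhere(l==j)[:,::-1]) for j in range(1,k) if s[j,4]>=amin]
YEL=((22,140,90),(32,255,255)); ORA=((5,150,100),(16,255,255))
E
python3 - <<'E'
from h import *
st=snap("wB"); print(st["time_s"],st["position"].round(4))
for f in("wA","wB"):
    im,c=load(f)
    for s,cc,pts in blobs(im,*YEL):
        r=cv2.minAreaRect(pts.astype(np.float32)); b=cv2.boxPoints(r); b=b[np.argsort(b[:,1])]
        e1=(b[0]+b[1])/2; e2=(b[2]+b[3])/2
        P1=onz(c,e1,.074);P2=onz(c,e2,.074); d=P1-P2
        print(f,"yel",s,r,P1.round(4),P2.round(4),"len",np.linalg.norm(d).round(4),"mid",((P1+P2)/2).round(4),"yaw",np.degrees(np.arctan2(d[1],d[0])).round(2))
    for s,cc,pts in blobs(im,*ORA): print(f,"ora",s,cc.round(1))
im,c=load("wB"); s=[b for b in blobs(im,*ORA) if b[1][0]>250]
if s:
    x,y=s[0][1].astype(int); cr=im[max(0,y-75):y+75,max(0,x-100):x+100]; save(cv2.resize(cr,None,fx=4,fy=4,interpolation=cv2.INTER_CUBIC)[:600,:800],"pics/ringB.png"); print("crop origin",max(0,x-100),max(0,y-75))
E
```

```text
3.525 [0.4417 0.1035 0.3995]
wA yel [ 193   78   17  105 1250] ((201.11671447753906, 129.96237182617188), (104.3452377319336, 13.059998512268066), 88.06941223144531) [0.4804 0.2584 0.074 ] [0.4364 0.0922 0.074 ] len 0.1719 mid [0.4584 0.1753 0.074 ] yaw 75.15
wA yel [450 292  10  39 132] ((455.9239501953125, 311.46270751953125), (7.044081687927246, 38.327308654785156), 7.696051120758057) [ 0.8505 -0.2374  0.074 ] [ 0.8333 -0.3214  0.074 ] len 0.0858 mid [ 0.8419 -0.2794  0.074 ] yaw 78.42
wA yel [ 53 295  10  36 137] ((56.57267761230469, 312.813232421875), (35.48004913330078, 6.8784589767456055), 82.64761352539062) [ 0.0934 -0.0522  0.074 ] [ 0.0698 -0.1284  0.074 ] len 0.0798 mid [ 0.0816 -0.0903  0.074 ] yaw 72.81
wA ora [413 171  20  31 212] [419.8 187.3]
wB yel [ 248   48   14  113 1288] ((254.5, 103.99998474121094), (12.999998092651367, 111.99998474121094), 0.0) [0.4793 0.2581 0.074 ] [0.4367 0.0931 0.074 ] len 0.1704 mid [0.458  0.1756 0.074 ] yaw 75.54
wB yel [448 289  12  42 166] ((455.38177490234375, 310.1412353515625), (8.85688304901123, 41.43669891357422), 8.32564926147461) [ 0.7416 -0.2343  0.074 ] [ 0.7227 -0.3213  0.074 ] len 0.089 mid [ 0.7321 -0.2778  0.074 ] yaw 77.74
wB yel [ 53 291  11  40 159] ((56.771751403808594, 310.9811096191406), (39.31919479370117, 7.742264747619629), 82.64761352539062) [ 0.0158 -0.0525  0.074 ] [-0.0096 -0.1335  0.074 ] len 0.0849 mid [ 0.0031 -0.093   0.074 ] yaw 72.62
wB ora [321 268  24  14 163] [331.1 272.9]
crop origin 231 197
```

View pics/ringB.png

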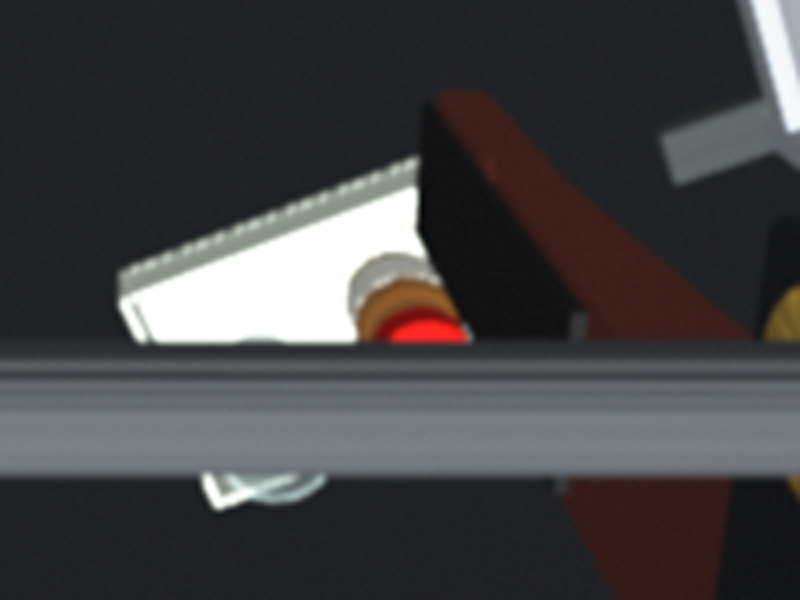

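That orange blob was the jar, because the ring had left the view. The two views agree on the pole: (0.458, 0.1755), yaw 75.4°, handle length 171 mm against the 170 given. Next I'll take two views of the ring with a baseline.

Request:
drive_tool --steps '[{"hand": 1, "linear": [0.009, 0.047, -0.02], "twist": [0, 0, 0]}, {"hand": 1, "linear": [0, 0, 0], "twist": [0, 0, 0]}, {"hand": 1, "linear": [0, 0, 0], "twist": [0, 0, 0]}]'

```text
time_s: 3.95
position: [0.4905, 0.102, 0.4197]
tcp_rot: [-0.001, 0.789, 0.615, -0.0]
wrist_force: [-0.3, -0.4, -0.7]
finger_gap: 0.0882
finger_force: 0.0
```

Run:
```python
from h import *
st=snap("wC"); print(st["time_s"],st["position"].round(4))
```

```text
3.95 [0.4905 0.102  0.4197]
```

Request:
drive_tool --steps '[{"hand": 1, "linear": [-0.051, 0.003, 0], "twist": [0, 0, 0]}, {"hand": 1, "linear": [-0.051, 0.002, 0], "twist": [0, 0, 0]}, {"hand": 1, "linear": [0, 0, 0], "twist": [0, 0, 0]}, {"hand": 1, "linear": [0, 0, 0], "twist": [0, 0, 0]}]'

```text
time_s: 4.5
position: [0.4698, 0.0021, 0.4204]
tcp_rot: [0.0, 0.789, 0.615, 0.0]
wrist_force: [0.5, 0.6, 0.6]
finger_gap: 0.0877
finger_force: 0.0
```

Run:
```python
from h import *
st=snap("wD"); print(st["time_s"],st["position"].round(4))
cs=[]
for f in("wC","wD"):
    im,c=load(f)
    for s,cc,pts in blobs(im,*ORA): print(f,s,cc.round(1))
    b=[b for b in blobs(im,*ORA) if b[1][0]>380]
    x,y=b[0][1].astype(int); y0=max(0,y-70); x0=min(x-50,412)
    cs.append(cv2.resize(im[y0:y0+140,x0:x0+100],None,fx=4,fy=4,interpolation=cv2.INTER_CUBIC)); print(x0,y0)
h=min(a.shape[0] for a in cs); save(np.hstack([a[:h] for a in cs]),"pics/ringCD.png")
```

```text
4.5 [0.4698 0.0021 0.4204]
wC [455 144  30  32 407] [469.6 158.4]
wC [295 269  23  13 139] [305.1 273.4]
412 88
wD [466  44  36  36 551] [481.8  60.5]
wD [294 220  24  17 119] [303.2 225.1]
412 0
```

View pics/ringCD.png

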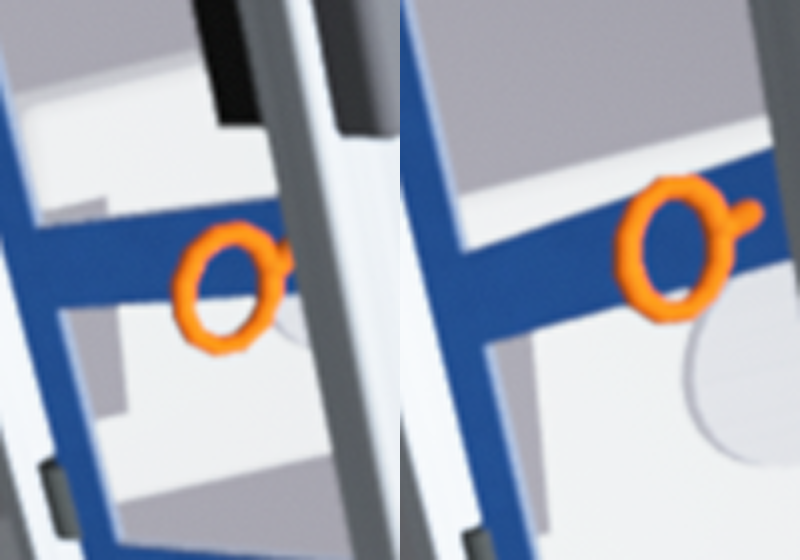

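Both crops show the complete ring with its hole clear, centred at about (469,160) in C and (481,62) in D, with the stem to the right.

Run:
```python
from h import *
H=[];C=[]
for f in("wC","wD"):
    im,c=load(f); m=cv2.inRange(cv2.cvtColor(im,cv2.COLOR_RGB2HSV),*ORA); m[:,:420]=0
    ct,h=cv2.findContours(m,cv2.RETR_CCOMP,cv2.CHAIN_APPROX_NONE)
    for k,hh in zip(ct,h[0]):
        if hh[3]>=0 and len(k)>15:
            e=cv2.fitEllipse(k); print(f,np.round(e[0],1),np.round(e[1],1)); H.append(e[0]); C.append(c)
P,g=two(C[0],H[0],C[1],H[1]); print("ring",P.round(4),"gap",g.round(4))
# header ends and screen from top
im=np.load("top0.npy"); c=cam("top")
print("proj ring top",proj(c,P),"scene",proj(cam("scene"),P), "expected 264.8 135.9 / 294.2 203.1")
for f in("wC","wD"):
    im,_=load(f)
save(cv2.resize(im0:=np.load("top0.npy")[115:185,195:340],None,fx=5,fy=5,interpolation=cv2.INTER_CUBIC),"pics/topscr.png")
```

```text
wC [467.8 160.4] [18.4 24.4]
wC [472.7 150.2] [ 9.2 15.5]
wD [492.7  61.7] [3.1 8. ]
wD [478.3  66.4] [18.  24.7]
wD [480.   62.2] [17.9 26.8]
wD [492.3  53.5] [ 3.9 12.4]
wD [482.   47.2] [ 6.1 12.3]
ring [0.5086 0.1692 0.6059] gap 0.0
proj ring top [230.24582962 192.77961149] scene [259.17164652  80.79789816] expected 264.8 135.9 / 294.2 203.1
```

View pics/topscr.png

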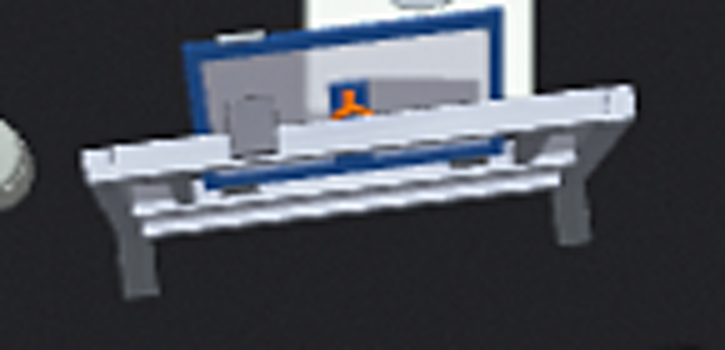

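The top crop shows the header bar running from (82,152) to (632,86), so the screen is yawed about 7°. The catch block is at (255,125) and the ring at (350,103).

Run:
```python
from h import *
_,c1=load("wC");_,c2=load("wD")
P,g=two(c1,(468.3,160.0),c2,(480.5,62.2)); print("ring",P.round(4),"gap",g.round(4))
print("proj ring top",proj(cam("top"),P),"scene",proj(cam("scene"),P), "expected 264.8 135.9 / 294.2 203.1")
c=cam("top"); A=onz(c,(195+82/5,115+152/5),.354);B=onz(c,(195+632/5,115+86/5),.354)
A2=onz(c,(195+92/5,115+183/5),.354);B2=onz(c,(195+632/5,115+112/5),.354)
for a,b in((A,B),(A2,B2)):
    d=a-b; print(a.round(4),b.round(4),np.linalg.norm(d).round(4),"yaw",np.degrees(np.arctan2(-d[0],d[1])).round(2))
y=np.radians(7.3); n=np.array([np.cos(y),np.sin(y)]);t=np.array([-n[1],n[0]])
O=((A+B+A2+B2)/4)[:2]; print("origin",O,"ring local n,t",(P[:2]-O)@n,(P[:2]-O)@t)
```

```text
ring [0.7252 0.0586 0.2582] gap 0.0005
proj ring top [265.28466627 140.47506423] scene [294.54085286 203.3328598 ] expected 264.8 135.9 / 294.2 203.1
[0.69   0.2497 0.354 ] [ 0.7391 -0.1368  0.354 ] 0.3895 yaw 7.24
[0.6681 0.2424 0.354 ] [ 0.7206 -0.1367  0.354 ] 0.3827 yaw 7.88
origin [0.70445438 0.05465755] ring local n,t 0.02104186903433496 0.0012772412563718247
```

The ring is at (0.725, 0.0585, 0.258). It sits 21 mm beyond the screen plane, against 20 mm and z 0.259 expected, so it matches. Now the grasp.

Request:
drive_tool --steps '[{"hand": 1, "linear": [0.0413, -0.0135, 0.04], "twist": [0, 0, 0.008]}, {"hand": 1, "linear": [0.0413, -0.0135, 0.04], "twist": [0, 0, 0]}, {"hand": 1, "linear": [0.0413, -0.0135, 0.04], "twist": [0, 0, 0]}, {"hand": 1, "linear": [0.0413, -0.0135, 0.04], "twist": [0, 0, 0]}, {"hand": 1, "linear": [0, 0, 0.05], "twist": [0, 0, 0]}, {"hand": 1, "linear": [0, 0, 0.05], "twist": [0, 0, 0]}, {"hand": 1, "linear": [0, 0, 0.04], "twist": [0, 0, 0]}, {"hand": 1, "linear": [0, 0, 0], "twist": [0, 0, 0]}, {"hand": 1, "linear": [0, 0, 0], "twist": [0, 0, 0]}]'

```text
time_s: 5.68
position: [0.4597, 0.1763, 0.1214]
tcp_rot: [-0.0, 0.791, 0.612, 0.001]
wrist_force: [-1.1, 0.5, 1.2]
finger_gap: 0.0879
finger_force: 0.0
```

Run:
```python
from h import *
st=snap("wE"); print(st["time_s"],st["position"].round(4),st["tcp_rot"].round(4))
im,c=load("wE")
for s,cc,pts in blobs(im,*YEL,200):
    print(s); r=cv2.minAreaRect(pts.astype(np.float32)); b=cv2.boxPoints(r); b=b[np.argsort(b[:,1])]
    for e in ((b[0]+b[1])/2,(b[2]+b[3])/2): print(onz(c,e,.074).round(4))
q=st["tcp_rot"]; print("yaw",np.degrees(2*np.arctan2(q[2],q[1])))
```

```text
5.675 [0.4597 0.1763 0.1214] [-1.000e-04  7.908e-01  6.121e-01  9.000e-04]
[ 240   89   26  194 4361]
[0.4789 0.258  0.074 ]
[0.4399 0.1093 0.074 ]
yaw 75.48207000931872
```

Request:
drive_tool --steps '[{"hand": 1, "linear": [-0.001, -0.0013, 0.035], "twist": [0, 0, 0]}, {"hand": 1, "linear": [0, 0, 0.025], "twist": [0, 0, 0]}, {"hand": 1, "linear": [0, 0, 0.0105], "twist": [0, 0, 0]}, {"hand": 1, "linear": [0, 0, 0], "twist": [0, 0, 0]}, {"hand": -0.5, "linear": [0, 0, 0], "twist": [0, 0, 0]}, {"hand": -1, "linear": [0, 0, 0], "twist": [0, 0, 0]}, {"hand": -1, "linear": [0, 0, 0], "twist": [0, 0, 0]}, {"hand": -1, "linear": [0, 0, 0], "twist": [0, 0, 0]}, {"hand": -1, "linear": [0, 0, 0], "twist": [0, 0, 0]}, {"hand": -1, "linear": [0, 0, 0], "twist": [0, 0, 0]}]' --newtons 45

```text
time_s: 6.98
position: [0.4577, 0.1741, 0.0494]
tcp_rot: [-0.0, 0.791, 0.611, -0.0]
wrist_force: [-0.2, -0.4, 0.2]
finger_gap: 0.031
finger_force: 0.0
```

Request:
drive_tool --steps '[{"hand": -1, "linear": [0, 0, 0], "twist": [0, 0, 0]}, {"hand": -1, "linear": [0, 0, 0], "twist": [0, 0, 0]}, {"hand": -1, "linear": [0, 0, 0], "twist": [0, 0, 0]}, {"hand": -1, "linear": [0, 0, 0], "twist": [0, 0, 0]}, {"hand": -1, "linear": [0, 0, 0], "twist": [0, 0, 0]}]'

```text
time_s: 7.6
position: [0.4552, 0.1749, 0.0512]
tcp_rot: [-0.0, 0.791, 0.612, -0.002]
wrist_force: [-17.2, -3.2, 34.1]
finger_gap: 0.0007
finger_force: 39.9
```

The gap is almost zero, so the grasp missed or squeezed out. I'll look.

Run:
```python
from h import *
st=snap("wF"); print(st["time_s"],st["position"].round(4),st["wrist_force"],st["finger_gap"],st["finger_force"])
s=eyes.grab_frame("scene"); w,_=load("wF")
a=cv2.resize(s[150:250,190:310],(400,333),interpolation=cv2.INTER_CUBIC); b=cv2.resize(w,(400,300))
save(np.hstack([a[:300],b]),"pics/F.png")
```

```text
7.6 [0.4552 0.1749 0.0512] [-17.19376419  -3.22308617  34.05151043] 0.0006784984102004871 39.8723653703928
```

View pics/F.png

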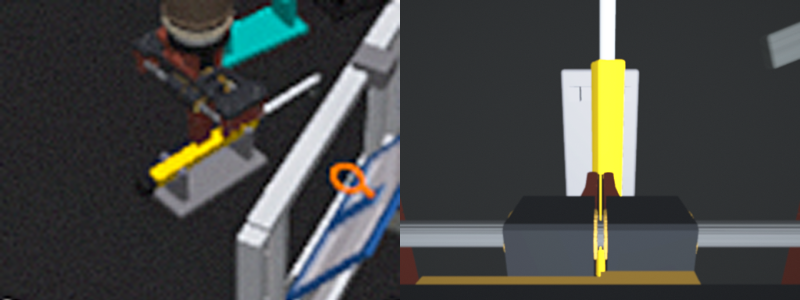

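The closed fingers are on top of the pole, which has been squeezed to the right (+tool y) and looks slightly skewed. I'll open gently in place, lift and measure.

Request:
drive_tool --steps '[{"hand": -0.7, "linear": [0, 0, 0], "twist": [0, 0, 0]}, {"hand": -0.3, "linear": [0, 0, 0], "twist": [0, 0, 0]}, {"hand": 0.2, "linear": [0, 0, 0], "twist": [0, 0, 0]}, {"hand": 1, "linear": [0, 0, 0], "twist": [0, 0, 0]}, {"hand": 1, "linear": [0, 0, 0], "twist": [0, 0, 0]}, {"hand": 1, "linear": [0, 0, 0], "twist": [0, 0, 0]}, {"hand": 1, "linear": [0, 0, 0], "twist": [0, 0, 0]}, {"hand": 1, "linear": [0, 0, -0.03], "twist": [0, 0, 0]}, {"hand": 1, "linear": [0, 0, -0.05], "twist": [0, 0, 0]}, {"hand": 1, "linear": [0, 0, -0.05], "twist": [0, 0, 0]}, {"hand": 1, "linear": [0, 0, -0.03], "twist": [0, 0, 0]}, {"hand": 1, "linear": [0, 0, 0], "twist": [0, 0, 0]}]'

```text
time_s: 9.2
position: [0.4589, 0.1746, 0.2115]
tcp_rot: [0.001, 0.791, 0.611, 0.002]
wrist_force: [0.4, -0.3, 0.3]
finger_gap: 0.0878
finger_force: 0.0
```

Run:
```python
from h import *
st=snap("wG"); print(st["time_s"],st["position"].round(4),st["wrist_force"].round(2),st["finger_gap"])
for f in("wF","wG"):
  im,c=load(f)
  for s,cc,pts in blobs(im,*YEL,400):
    r=cv2.minAreaRect(pts.astype(np.float32)); b=cv2.boxPoints(r); b=b[np.argsort(b[:,1])]
    P=[onz(c,e,.074) for e in ((b[0]+b[1])/2,(b[2]+b[3])/2)]; d=P[0]-P[1]; print(f,s,np.round(P,4).tolist(),np.linalg.norm(d).round(4),"yaw",np.degrees(np.arctan2(d[1],d[0])),np.round(r[1],1),"mid",((P[0]+P[1])/2).round(4))
im,c=load("wG"); s=eyes.grab_frame("scene"); a=cv2.resize(s[160:235,210:310],(400,300),interpolation=cv2.INTER_CUBIC)
save(np.hstack([a,cv2.resize(im[0:300,112:400],(400,417))[:300]]),"pics/G.png")
```

```text
9.2 [0.4589 0.1746 0.2115] [ 0.41 -0.31  0.26] 0.08781529953307726
wF [ 244   75   45  224 6260] [[0.4823, 0.257, 0.074], [0.4519, 0.1359, 0.074]] 0.1248 yaw 75.92282778153354 [223.  44.] mid [0.4671 0.1964 0.074 ]
wF [248 316  17  39 432] [[0.443, 0.1254, 0.074], [0.4361, 0.0986, 0.074]] 0.0276 yaw 75.44891534410878 [38. 16.] mid [0.4396 0.112  0.074 ]
wG [ 244   93   20  159 2590] [[0.4792, 0.258, 0.074], [0.4358, 0.0935, 0.074]] 0.1702 yaw 75.23108758711791 [158.  19.] mid [0.4575 0.1757 0.074 ]
```

View pics/G.png

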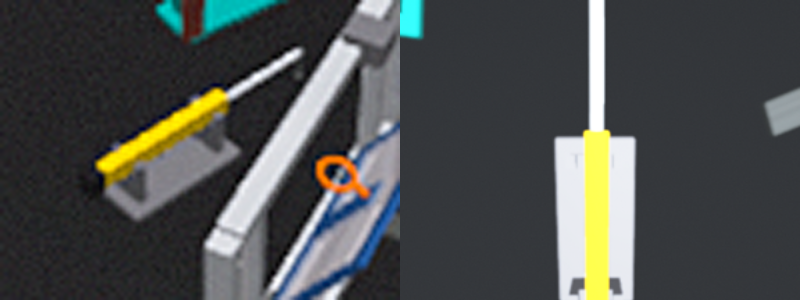

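The pole fell back into place: (0.4575, 0.1757), yaw 75.3°. Before retrying I'll check numerically how the fingers sat relative to the handle in frame F.

Run:
```python
from h import *
for f in("wF","wE"):
    im,c=load(f); hsv=cv2.cvtColor(im,cv2.COLOR_RGB2HSV)
    print(f,"handle px expected at top/bottom edges")
    for r in (100,150,200,220,235,250,270,290,310,330,345,360):
        row=hsv[r]; s=''.join('Y' if (20<=h<=32 and S>140 and v>90) else 'B' if (h<12 or h>172) and S>90 and v>30 else 'g' if v>110 and S<60 else 'd' for h,S,v in row[216:300:2]); print(r,s)
im,c=load("wF"); y=np.radians(75.4);n=np.array([np.cos(y),np.sin(y),0]);t=np.array([n[1],-n[0],0]);O=np.array([.458,.1755,.074])
for a in(.085,.05,.0): print(a,[proj(c,O+a*n+s*t).round(0).tolist() for s in(-.009,0,.009)])
st=np.load("wF.npz"); q=st["q"]; Rm=R.from_quat([q[1],q[2],q[3],q[0]]).as_matrix()
print("tips centre",proj(c,st["p"]+Rm@[0,0,.008]),"grasp",proj(c,st["p"]+Rm@[0,0,-.011]),"finger axis",Rm[:,1].round(4),Rm[:,2].round(4))
```

```text
wF handle px expected at top/bottom edges
100 gggggggggggggggYYYYYYYYYYYYYYYYYYYYYgggggg
150 gggggggggggggggYYYYYYYYYYYYYYYYYYYYggggggg
200 gggggggggggggggdYYYYYYYYYYYYYYYYYYdggggggg
220 gggggggggggggggdddYYYYYYYYYYYYYYYYdggggggg
235 gggggggggggdBBBBBBBdYYBBBBBBBdYYYYgggggggg
250 ggggggggdBBBBBBBBBBdYYdBBBBBBBBBdYgggggggg
270 dddddddddddddddddYYdYYdYdddddddddddddddddd
290 ddddddddddddddddYddddddYYddddddddddddddddd
310 dddddddddddddddddddggggddddddddddddddddddd
330 ddddddddddddddddYdYYYYYYYddddddddddddddddd
345 ddddddddddddddddddYYYYYYdddddddddddddddddd
360 YYYYYYYYYYYYYYYYYYYYYYYYYYYYYYYYYYYYYYYYYY
wE handle px expected at top/bottom edges
100 ggggggggggggdYYYYYYYYYYYYggggggggggggddddd
150 gggggggggggggYYYYYYYYYYYdggggggggggggddddd
200 dggggggggggggYYYYYYYYYYYdgggggggggggdddddd
220 dggggggggggggYYYYYYYYYYYdgggggggggggdddddd
235 dggggggddddddYYYYYYYYYYYYdddddggggggdddddd
250 dddddggggggggdYYYYYYYYYYgggggggddddddddddd
270 dddddddddddddYYYYYYYYYYYYddddddddddddddddd
290 dddddddddddddddddddddddddddddddddddddddddd
310 gggggggggggggggggggggggggggggggggggggggggg
330 dddddddddddddddddddddddddddddddddddddddddd
345 dddddddddddddddddddddddddddddddddddddddddd
360 ddddddddYYYYYYYYYYYYYYYYYYYYYYYYYYYYYYYYYY
0.085 [[242.0, 75.0], [260.0, 75.0], [278.0, 75.0]]
0.05 [[242.0, 146.0], [260.0, 146.0], [277.0, 146.0]]
0.0 [[243.0, 236.0], [259.0, 236.0], [275.0, 236.0]]
tips centre [255.11077382 219.14597027] grasp [254.99148688 229.91163392] finger axis [ 0.968  -0.2509 -0.0019] [-0.0025 -0.0019 -1.    ]
```

In frame F both fingers ended on the −y side of the pole, so it was squeezed out at 45 N. I'll retry with a low grip force and a stepwise closing, watching the gap.

Request:
drive_tool --steps '[{"hand": 1, "linear": [0.001, -0.0013, 0.05], "twist": [0, 0, 0]}, {"hand": 1, "linear": [0, 0, 0.05], "twist": [0, 0, 0]}, {"hand": 1, "linear": [0, 0, 0.04], "twist": [0, 0, 0]}, {"hand": 0.2, "linear": [0, 0, 0.0195], "twist": [0, 0, 0]}, {"hand": -0.2, "linear": [0, 0, 0], "twist": [0, 0, 0]}, {"hand": -0.45, "linear": [0, 0, 0], "twist": [0, 0, 0]}, {"hand": -0.45, "linear": [0, 0, 0], "twist": [0, 0, 0]}, {"hand": -0.45, "linear": [0, 0, 0], "twist": [0, 0, 0]}, {"hand": -0.45, "linear": [0, 0, 0], "twist": [0, 0, 0]}, {"hand": -0.45, "linear": [0, 0, 0], "twist": [0, 0, 0]}]' --newtons 8

```text
time_s: 10.55
position: [0.4568, 0.1753, 0.0501]
tcp_rot: [0.0, 0.791, 0.611, 0.0]
wrist_force: [-0.7, -0.0, -0.1]
finger_gap: 0.0248
finger_force: 0.0
```

Run:
```python
from h import *
st=snap("wH"); print(st["time_s"],st["position"].round(4),st["tcp_rot"].round(4),st["finger_gap"],st["wrist_force"].round(1))
im,c=load("wH"); hsv=cv2.cvtColor(im,cv2.COLOR_RGB2HSV)
for r in (80,100,150,200,220,235,250,270,330,345):
    row=hsv[r]; s=''.join('Y' if (20<=h<=32 and S>140 and v>90) else 'B' if (h<12 or h>172) and S>90 and v>30 else 'g' if v>110 and S<60 else 'd' for h,S,v in row[206:310:2]); print(r,s)
```

```text
10.55 [0.4568 0.1753 0.0501] [1.000e-04 7.913e-01 6.114e-01 1.000e-04] 0.02483468052125888 [-0.7 -0.  -0.1]
80 ddddddddddddddddYYYYYYYYYYYYYYYYYYdddddddddddddddddd
100 ggggggggggggggggdYYYYYYYYYYYYYYYYYgggggggggggggggddd
150 gggggggggggggggggYYYYYYYYYYYYYYYYYggggggggggggggdddd
200 ddgggggggggggggggYYYYYYYYYYYYYYYYdgggggggggggggddddd
220 ddggggggddddgggggdYYYYYYYYYYYYYYYdggggggddddgggddddd
235 ddggBBBBBBBBddgggdYYYYYYYYYYYYYYYggggddBBBBBBBBBdddd
250 BBBBBBBBBBddddgggdYYYYYYYYYYYYYYYggggddddBBBBBBBBBBB
270 dBBBBBBBdddddddddYYYYYYYYYYYYYYYYdddddddddddBBBBBBdY
330 ddBBBBBdddddddddddYYYYYYYYYYYYYYYdddddddddddBBBBBddd
345 ddBBBBddddddddddddYYYYYYYYYYYYYYYddddddddddddBBBBddd
```

The pole is centred between the pads now, with handle columns 240–272 between pads at 232 and 280. I'll close gently.

Request:
drive_tool --steps '[{"hand": -0.55, "linear": [0, 0, 0], "twist": [0, 0, 0]}, {"hand": -0.6, "linear": [0, 0, 0], "twist": [0, 0, 0]}, {"hand": -0.7, "linear": [0, 0, 0], "twist": [0, 0, 0]}, {"hand": -0.7, "linear": [0, 0, 0], "twist": [0, 0, 0]}]' --newtons 8

```text
time_s: 11.1
position: [0.4567, 0.1754, 0.0499]
tcp_rot: [0.0, 0.791, 0.611, -0.0]
wrist_force: [-0.3, -0.5, 0.9]
finger_gap: 0.0132
finger_force: 0.0
```

Run:
```python
from h import *
st=snap("wI"); print(st["time_s"],st["position"].round(4),st["finger_gap"],st["finger_force"],st["wrist_force"].round(1),st["wrist_torque"].round(2))
im,c=load("wI"); hsv=cv2.cvtColor(im,cv2.COLOR_RGB2HSV)
for r in (80,100,150,200,220,235,250,270,330,345):
    row=hsv[r]; s=''.join('Y' if (20<=h<=32 and S>140 and v>90) else 'B' if (h<12 or h>172) and S>90 and v>30 else 'g' if v>110 and S<60 else 'd' for h,S,v in row[206:310:2]); print(r,s)
s=eyes.grab_frame("scene"); a=cv2.resize(s[160:235,210:310],(400,300),interpolation=cv2.INTER_CUBIC)
save(np.hstack([a,cv2.resize(im[150:330,136:376],(400,300),interpolation=cv2.INTER_CUBIC)]),"pics/I.png")
```

```text
11.1 [0.4567 0.1754 0.0499] 0.013158264308581035 0.0 [-0.3 -0.5  0.9] [-0.03 -0.04  0.01]
80 ddddddddddddddddYYYYYYYYYYYYYYYYYYYddddddddddddddddd
100 gggggggggggggggggYYYYYYYYYYYYYYYYYdggggggggggggggddd
150 gggggggggggggggggYYYYYYYYYYYYYYYYYggggggggggggggdddd
200 ddgggggggggggggggYYYYYYYYYYYYYYYYdggggggggggggggdddd
220 ddgggggggggggddddYYYYYYYYYYYYYYYYYgdddgggggggggddddd
235 ddggggggggBBBBBBBBdYYYYYYYYYYYYYddBBBBBBBggggggddddd
250 dddgggdBBBBBBBBBBddYYYYYYYYYYYYYdddBBBBBBBBBdggddddd
270 dddddddddYYdBBBdddYYYYYYYYYYYYYYYdddBBBdYYdddddddddd
330 ddddddddYYYdBBBdddYYYYYYYYYYYYYYYdddBBBBdYYYdddddddd
345 ddddddddddddBBddddYYYYYYYYYYYYYYYddddBBddddddddddddd
```

View pics/I.png

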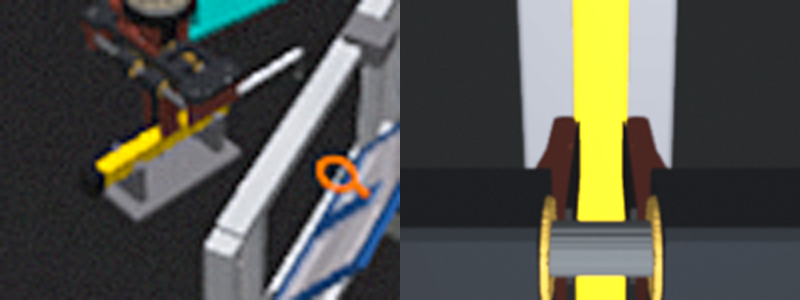

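The scene crop shows the near finger covering only the upper part of the handle, and the gap passed below 18 mm without force. So the fingertips are probably higher than assumed. I'll check `ctrl.finger_overhang`.

Run:
```python
from h import *
print([a for a in dir(ctrl) if not a.startswith('_')]); print("overhang",ctrl.finger_overhang)
# yellow visible width vs row, and dark pad edges, subpixel
im,c=load("wI"); st=np.load("wI.npz"); q=st["q"]; Rm=R.from_quat([q[1],q[2],q[3],q[0]]).as_matrix()
for z in(.008,-.011,-.03,-.05): print(z,[proj(c,st["p"]+Rm@[x,y,z]).round(1).tolist() for x in(-.01,.01) for y in(-.0066,.0066)])
for r in range(208,262,6): print(r,im[r,228:286:4].max(1).tolist())
```

```text
['IKError', 'close_job', 'finger_overhang', 'observe']
overhang 0.008
0.008 [[245.2, 233.3], [265.0, 233.3], [244.9, 204.6], [265.2, 204.6]]
-0.011 [[244.2, 245.3], [265.9, 245.3], [243.8, 214.1], [266.1, 214.1]]
-0.03 [[242.8, 259.9], [266.9, 259.9], [242.4, 225.7], [267.2, 225.7]]
-0.05 [[241.1, 279.0], [268.2, 279.0], [240.6, 240.9], [268.6, 240.9]]
208 [213, 213, 215, 238, 255, 255, 255, 255, 255, 255, 255, 242, 214, 214, 214]
214 [213, 213, 213, 235, 255, 255, 255, 255, 255, 255, 255, 239, 214, 215, 214]
220 [183, 105, 95, 198, 255, 255, 255, 255, 255, 255, 255, 211, 99, 107, 177]
226 [77, 75, 77, 74, 251, 255, 255, 255, 255, 255, 255, 70, 77, 76, 76]
232 [77, 76, 75, 65, 250, 255, 255, 255, 255, 255, 255, 50, 76, 77, 76]
238 [77, 76, 79, 46, 219, 255, 255, 255, 255, 255, 255, 34, 79, 77, 76]
244 [75, 76, 76, 32, 219, 255, 255, 255, 255, 255, 255, 27, 75, 76, 76]
250 [75, 76, 76, 28, 219, 255, 255, 255, 255, 255, 255, 26, 74, 76, 76]
256 [74, 76, 72, 28, 222, 255, 255, 255, 255, 255, 255, 27, 67, 77, 76]
```

Run:
```python
from h import *
st=np.load("wI.npz"); q=st["q"]; Rm=R.from_quat([q[1],q[2],q[3],q[0]]).as_matrix(); c=cam("scene")
crop=lambda P:((proj(c,P)-[210,160])*4).round(0).tolist()
for z in(.008,-.005,-.015,-.025): print(z,[crop(st["p"]+Rm@[x,y,z]) for x in(-.01,.01) for y in(.0066,.02)])
y=np.radians(75.4);n=np.array([np.cos(y),np.sin(y),0]);t=np.array([n[1],-n[0],0]);O=np.array([.458,.1755,0])
print("handle near edge top/bot at a=0",[crop(O+t*.009+[0,0,z]) for z in(.074,.05)],"ends",[crop(O+a*n+t*.009+[0,0,.074]) for a in(-.085,.085)])
im=cv2.imread("pics/I.png"); hsv=cv2.cvtColor(im,cv2.COLOR_BGR2HSV)
for x in range(144,212,6): print(x,''.join('Y' if 20<=h<=32 and S>140 and v>90 else 'B' if (h<12 or h>172) and S>90 and v>30 else 'g' if v>90 and S<60 else '.' for h,S,v in hsv[84:172:3,x]))
```

```text
0.008 [[160.0, 156.0], [168.0, 163.0], [174.0, 147.0], [183.0, 154.0]]
-0.005 [[160.0, 147.0], [168.0, 154.0], [174.0, 138.0], [182.0, 145.0]]
-0.015 [[159.0, 141.0], [168.0, 147.0], [174.0, 132.0], [182.0, 138.0]]
-0.025 [[159.0, 134.0], [168.0, 140.0], [174.0, 125.0], [182.0, 131.0]]
handle near edge top/bot at a=0 [[169.0, 131.0], [170.0, 148.0]] ends [[106.0, 171.0], [229.0, 94.0]]
144 ...BBBBBBBBB....YYYYYYYYYY.ggg
150 ...BBBBBBBBBB.BYYYYYYYYYYYgggg
156 ..............YYYYYYYYYY.ggggg
162 .....BBBBBBBBBBB..YYYYY.gggggg
168 ..ggg.BBBBBBBBBB..YYYYgggggggg
174 ..Bggg.BBBBBBBBB.YYY.ggggggggg
180 .....ggg.YYYYYYYYYY.gggggggggg
186 ........BYYYYYYYYY.ggggggggggg
192 ........BB...BYYY.gggggggggggg
198 .......BBBB..YYY..gggggggggggg
204 .......BBBB.YYY.....gggggggggg
210 .....BBBBB.YY.........gggggggg
```

The scene pixels confirm it: the near fingertip ends at tool z ≈ −0.025 to −0.03, so the tips stop just above the handle top. I'll open, go about 30 mm lower in guarded steps, and close gently.

Request:
drive_tool --steps '[{"hand": 0, "linear": [0, 0, -0.005], "twist": [0, 0, 0]}, {"hand": 0, "linear": [0, 0, 0], "twist": [0, 0, 0]}, {"hand": 0, "linear": [0, 0, 0], "twist": [0, 0, 0]}, {"hand": 0, "linear": [0, 0, 0], "twist": [0, 0, 0]}, {"hand": 0, "linear": [0.001, 0.001, 0.01], "twist": [0, 0, 0]}, {"hand": 0, "linear": [0, 0, 0.008], "twist": [0, 0, 0]}, {"hand": 0, "linear": [0, 0, 0], "twist": [0, 0, 0]}]' --newtons 8

```text
time_s: 12.08
position: [0.4572, 0.1759, 0.0359]
tcp_rot: [-0.0, 0.791, 0.612, -0.001]
wrist_force: [-0.2, -0.2, -0.1]
finger_gap: 0.0439
finger_force: 0.0
```

Request:
drive_tool --steps '[{"hand": 0, "linear": [0, 0, 0.008], "twist": [0, 0, 0]}, {"hand": 0, "linear": [0, 0, 0.005], "twist": [0, 0, 0]}, {"hand": 0, "linear": [0, 0, 0], "twist": [0, 0, 0]}]'

```text
time_s: 12.45
position: [0.4576, 0.176, 0.0235]
tcp_rot: [-0.0, 0.791, 0.612, -0.0]
wrist_force: [-0.0, 0.2, -0.3]
finger_gap: 0.0441
finger_force: 0.0
```

Request:
drive_tool --steps '[{"hand": 0, "linear": [0, 0, 0.005], "twist": [0, 0, 0]}, {"hand": -0.45, "linear": [0, 0, 0], "twist": [0, 0, 0]}, {"hand": -0.5, "linear": [0, 0, 0], "twist": [0, 0, 0]}, {"hand": -0.6, "linear": [0, 0, 0], "twist": [0, 0, 0]}, {"hand": -0.7, "linear": [0, 0, 0], "twist": [0, 0, 0]}, {"hand": -0.7, "linear": [0, 0, 0], "twist": [0, 0, 0]}, {"hand": -0.7, "linear": [0, 0, 0], "twist": [0, 0, 0]}]'

```text
time_s: 13.32
position: [0.4578, 0.1761, 0.019]
tcp_rot: [-0.0, 0.791, 0.612, -0.0]
wrist_force: [-1.6, 0.1, 3.8]
finger_gap: 0.0181
finger_force: 8.0
```

The pole is gripped: gap 18.1 mm at 8 N, with the pole origin at tool z = −0.043. I'll firm up the grip, lift and translate away.

Request:
drive_tool --steps '[{"hand": -1, "linear": [0, 0, 0], "twist": [0, 0, 0]}, {"hand": -1, "linear": [0, 0, 0], "twist": [0, 0, 0]}, {"hand": -1, "linear": [0, 0, 0], "twist": [0, 0, 0]}, {"hand": -1, "linear": [0, 0, -0.02], "twist": [0, 0, 0]}, {"hand": -1, "linear": [0, 0, -0.046], "twist": [0, 0, 0]}, {"hand": -1, "linear": [0, 0, -0.05], "twist": [0, 0, 0]}, {"hand": -1, "linear": [0, 0, -0.05], "twist": [0, 0, 0]}, {"hand": -1, "linear": [0, 0, -0.05], "twist": [0, 0, 0]}, {"hand": -1, "linear": [0, 0, -0.04], "twist": [0, 0, 0]}, {"hand": -1, "linear": [0, 0, 0], "twist": [0, 0, 0]}]' --newtons 50

```text
time_s: 14.58
position: [0.4592, 0.177, 0.2785]
tcp_rot: [0.001, 0.791, 0.611, 0.003]
wrist_force: [-0.3, 0.0, -4.3]
finger_gap: 0.0178
finger_force: 50.0
```

Request:
drive_tool --steps '[{"hand": -1, "linear": [-0.05, -0.006, 0], "twist": [0, 0, 0]}, {"hand": -1, "linear": [-0.06, -0.006, 0], "twist": [0, 0, 0]}, {"hand": -1, "linear": [-0.059, -0.006, 0], "twist": [0, 0, 0]}, {"hand": -1, "linear": [0, 0, 0], "twist": [0, 0, 0.17]}, {"hand": -1, "linear": [0, 0, 0], "twist": [0, 0, 0.17]}, {"hand": -1, "linear": [0, 0, 0], "twist": [0, 0, 0.17]}, {"hand": -1, "linear": [0, 0, 0], "twist": [0, 0, 0.17]}, {"hand": -1, "linear": [0, 0, 0], "twist": [0, 0, 0.17]}, {"hand": -1, "linear": [0, 0, 0], "twist": [0, 0, 0.17]}, {"hand": -1, "linear": [0, 0, 0], "twist": [0, 0, 0.168]}, {"hand": -1, "linear": [0, 0, 0], "twist": [0, 0, 0]}, {"hand": -1, "linear": [0, 0, 0], "twist": [0, 0, 0]}]'

```text
time_s: 16.08
position: [0.3975, 0.017, 0.2746]
tcp_rot: [0.0, 0.998, 0.066, -0.0]
wrist_force: [-0.3, -1.2, -1.7]
finger_gap: 0.0172
finger_force: 50.0
```

Run:
```python
from h import *
st=snap("wJ"); q=st["tcp_rot"]; print(st["time_s"],st["position"].round(4),q.round(4),"yaw",np.degrees(2*np.arctan2(q[2],q[1])),st["wrist_force"].round(2),st["wrist_torque"].round(2),st["joints"].round(2),st["finger_gap"])
Rm=R.from_quat([q[1],q[2],q[3],q[0]]).as_matrix(); p=st["position"]
im,cw=load("wJ")
for s,cc,pts in blobs(im,*YEL,300):
    r=cv2.minAreaRect(pts.astype(np.float32)); print(s,np.round(cv2.boxPoints(r)).tolist())
print("expect handle top front",[proj(cw,p+Rm@[.085,y,-.043-.012]).round(1).tolist() for y in(-.009,.009)])
s=eyes.grab_frame("scene"); t=eyes.grab_frame("top"); np.save("sJ.npy",s); np.save("tJ.npy",t)
for n,im in(("scene",s),("top",t)):
    c=cam(n); print(n,"exp tip",proj(c,p+Rm@[.2,0,-.043]).round(1),"ball",proj(c,p+Rm@[.2,0,-.009]).round(1),"handle front",proj(c,p+Rm@[.085,0,-.043]).round(1))
    for s_,cc,pts in blobs(im,*YEL,20): print(s_,cc.round(1))
a=proj(cam("scene"),p+Rm@[.1,0,-.04]).astype(int); b=proj(cam("top"),p+Rm@[.1,0,-.04]).astype(int)
f=lambda im,a:cv2.resize(im[a[1]-50:a[1]+50,a[0]-50:a[0]+50],(400,400),interpolation=cv2.INTER_CUBIC)
print(a-50,b-50); save(np.hstack([f(s,a),f(t,b)]),"pics/J.png")
```

```text
16.075 [0.3975 0.017  0.2746] [ 0.000e+00  9.978e-01  6.570e-02 -3.000e-04] yaw 7.539326570892882 [-0.29 -1.17 -1.75] [-0.03 -0.07  0.  ] [ 0.79 -0.01 -0.91  1.94 -0.01  1.21 -1.56] 0.017188709717139414
[ 234   72   45  211 8780] [[234.0, 72.0], [278.0, 72.0], [278.0, 282.0], [234.0, 282.0]]
[ 238  316   37   39 1415] [[238.0, 316.0], [274.0, 316.0], [274.0, 354.0], [238.0, 354.0]]
expect handle top front [[232.9, 71.3], [278.6, 71.3]]
scene exp tip [260.6 179.2] ball [260.6 186.3] handle front [231.3 169.6]
[312 148  16  38 302] [318.9 170.5]
[211 159  21  15 176] [220.7 166.1]
top exp tip [269.8 173.5] ball [269.5 174.5] handle front [274.  205.4]
[160 161  20  20 148] [167.8 170.2]
[272 205   7  12  65] [274.8 210.6]
[185 121] [223 151]
```

The grip is straight: the handle front edge is at row 72 (71.3 expected) and columns 234–278 (233–279 expected). Now forward 130 mm under the header to above the ring, with a check from the fixed cameras.

Request:
drive_tool --steps '[{"hand": -1, "linear": [0.03, 0.0005, 0], "twist": [0, 0, 0]}, {"hand": -1, "linear": [0.03, 0.0005, 0], "twist": [0, 0, 0]}, {"hand": -1, "linear": [0.03, 0.0005, 0], "twist": [0, 0, 0]}, {"hand": -1, "linear": [0.025, 0, 0], "twist": [0, 0, 0]}, {"hand": -1, "linear": [0.015, 0, 0], "twist": [0, 0, 0]}, {"hand": -1, "linear": [0, 0, 0], "twist": [0, 0, 0]}, {"hand": -1, "linear": [0, 0, 0], "twist": [0, 0, 0]}]'

```text
time_s: 17.1
position: [0.5263, 0.0322, 0.275]
tcp_rot: [0.0, 0.998, 0.064, -0.0]
wrist_force: [-0.1, 0.0, -2.0]
finger_gap: 0.0178
finger_force: 50.0
```

Run:
```python
from h import *
st=ctrl.observe(); q=st["tcp_rot"]; p=st["position"]; Rm=R.from_quat([q[1],q[2],q[3],q[0]]).as_matrix(); print(st["time_s"],p.round(4),"yaw",np.degrees(2*np.arctan2(q[2],q[1])),st["wrist_force"].round(2))
ring=np.array([.7252,.0586,.2582]); hook=p+Rm@[.2,0,-.025]; d=Rm.T@(ring-hook); print("ring-hook in tool",d.round(4))
out=[]
for n in("scene","top"):
    im=eyes.grab_frame(n); c=cam(n); a=proj(c,ring).astype(int)-[25,25]
    cr=cv2.resize(im[a[1]:a[1]+50,a[0]:a[0]+50],(400,400),interpolation=cv2.INTER_CUBIC); out.append(cr)
    for nm,P in(("tip",p+Rm@[.2,0,-.043]),("ball",p+Rm@[.2,0,-.009]),("ring",ring)): print(n,nm,((proj(c,P)-a)*8+(400 if n=="top" else 0,0)).round(0))
save(np.hstack(out),"pics/K.png")
```

```text
17.1 [0.5263 0.0322 0.275 ] yaw 7.359311081267604 [-0.09  0.02 -2.01]
ring-hook in tool [ 0.0007 -0.0007  0.0417]
scene tip [210. 104.]
scene ball [206. 161.]
scene ring [204. 203.]
top tip [607. 182.]
top ball [605. 195.]
top ring [602. 204.]
```

View pics/K.png

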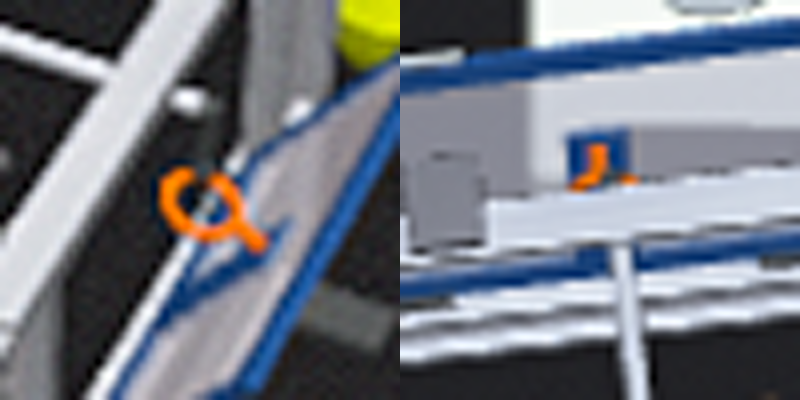

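In the scene crop the prong hangs from about (205,103) straight over the ring hole at (203,203), matching the prediction. In the top crop the shaft tip goes under the header, in line with the ring. I'll descend in guarded steps.

Request:
drive_tool --steps '[{"hand": -1, "linear": [0.0005, -0.0005, 0.006], "twist": [0, 0, 0]}, {"hand": -1, "linear": [0, 0, 0.004], "twist": [0, 0, 0]}, {"hand": -1, "linear": [0, 0, 0.002], "twist": [0, 0, 0]}, {"hand": -1, "linear": [0, 0, 0], "twist": [0, 0, 0]}]'

```text
time_s: 17.7
position: [0.5273, 0.0327, 0.2628]
tcp_rot: [-0.0, 0.998, 0.064, -0.0]
wrist_force: [0.2, -0.1, -1.6]
finger_gap: 0.0179
finger_force: 50.0
```

Request:
drive_tool --steps '[{"hand": -1, "linear": [0, 0, 0.0015], "twist": [0, 0, 0]}, {"hand": -1, "linear": [0, 0, 0.0015], "twist": [0, 0, 0]}, {"hand": -1, "linear": [0, 0, 0], "twist": [0, 0, 0]}]'

```text
time_s: 18.08
position: [0.5274, 0.0327, 0.2598]
tcp_rot: [-0.0, 0.998, 0.064, -0.0]
wrist_force: [0.8, -0.6, -1.7]
finger_gap: 0.0177
finger_force: 50.0
```

Request:
drive_tool --steps '[{"hand": -1, "linear": [0, 0, 0.0015], "twist": [0, 0, 0]}, {"hand": -1, "linear": [0, 0, 0.0015], "twist": [0, 0, 0]}, {"hand": -1, "linear": [0, 0, 0], "twist": [0, 0, 0]}]'

```text
time_s: 18.45
position: [0.5274, 0.0327, 0.2568]
tcp_rot: [-0.0, 0.998, 0.064, -0.0]
wrist_force: [0.4, -0.1, -2.5]
finger_gap: 0.0177
finger_force: 50.0
```

Request:
drive_tool --steps '[{"hand": -1, "linear": [0, 0, 0.002], "twist": [0, 0, 0]}, {"hand": -1, "linear": [0, 0, 0.002], "twist": [0, 0, 0]}, {"hand": -1, "linear": [0, 0, 0.002], "twist": [0, 0, 0]}, {"hand": -1, "linear": [0, 0, 0], "twist": [0, 0, 0]}]'

```text
time_s: 18.95
position: [0.5273, 0.0327, 0.2508]
tcp_rot: [0.0, 0.998, 0.064, -0.0]
wrist_force: [-0.4, 0.4, -1.5]
finger_gap: 0.0177
finger_force: 50.0
```

Request:
drive_tool --steps '[{"hand": -1, "linear": [0, 0, 0.003], "twist": [0, 0, 0]}, {"hand": -1, "linear": [0, 0, 0.004], "twist": [0, 0, 0]}, {"hand": -1, "linear": [0, 0, 0.004], "twist": [0, 0, 0]}, {"hand": -1, "linear": [0, 0, 0], "twist": [0, 0, 0]}]'

```text
time_s: 19.45
position: [0.5272, 0.0327, 0.2395]
tcp_rot: [-0.0, 0.998, 0.064, -0.0]
wrist_force: [0.2, -0.2, -1.9]
finger_gap: 0.018
finger_force: 50.0
```

Request:
drive_tool --steps '[{"hand": -1, "linear": [0, 0, 0.004], "twist": [0, 0, 0]}, {"hand": -1, "linear": [0, 0, 0.003], "twist": [0, 0, 0]}, {"hand": -1, "linear": [0, 0, 0], "twist": [0, 0, 0]}]'

```text
time_s: 19.82
position: [0.5273, 0.0327, 0.2327]
tcp_rot: [-0.0, 0.998, 0.064, -0.0]
wrist_force: [0.7, -0.1, -2.1]
finger_gap: 0.018
finger_force: 50.0
```

The prong is at the ring's height without contact. Now I pull: 32 mm briskly but gently first.

Request:
drive_tool --steps '[{"hand": -1, "linear": [-0.003, 0, 0], "twist": [0, 0, 0]}, {"hand": -1, "linear": [-0.003, 0, 0], "twist": [0, 0, 0]}, {"hand": -1, "linear": [-0.003, 0, 0], "twist": [0, 0, 0]}, {"hand": -1, "linear": [-0.003, 0, 0], "twist": [0, 0, 0]}, {"hand": -1, "linear": [-0.003, 0, 0], "twist": [0, 0, 0]}, {"hand": -1, "linear": [0, 0, 0], "twist": [0, 0, 0]}]'

```text
time_s: 20.58
position: [0.5126, 0.0308, 0.2331]
tcp_rot: [0.0, 0.998, 0.064, 0.0]
wrist_force: [2.0, 1.4, -1.7]
finger_gap: 0.0175
finger_force: 50.0
```

Request:
drive_tool --steps '[{"hand": -1, "linear": [-0.003, 0, 0], "twist": [0, 0, 0]}, {"hand": -1, "linear": [-0.003, 0, 0], "twist": [0, 0, 0]}, {"hand": -1, "linear": [-0.003, 0, 0], "twist": [0, 0, 0]}, {"hand": -1, "linear": [-0.003, 0, 0.0005], "twist": [0, 0, 0]}, {"hand": -1, "linear": [-0.003, 0, 0.0005], "twist": [0, 0, 0]}, {"hand": -1, "linear": [0, 0, 0], "twist": [0, 0, 0]}]'

```text
time_s: 21.32
position: [0.4973, 0.0288, 0.2319]
tcp_rot: [0.0, 0.998, 0.064, -0.0]
wrist_force: [0.7, -0.6, -3.0]
finger_gap: 0.0178
finger_force: 50.0
```

Run:
```python
from h import *
st=ctrl.observe(); q=st["tcp_rot"]; p=st["position"]; Rm=R.from_quat([q[1],q[2],q[3],q[0]]).as_matrix(); print(st["time_s"],p.round(4),st["wrist_force"].round(2))
for n in("scene","top"):
    im=eyes.grab_frame(n); np.save(n+"L.npy",im); print(n,"hook",proj(cam(n),p+Rm@[.2,0,-.025]).round(1),[(s.tolist(),cc.round(1).tolist()) for s,cc,_ in blobs(im,*ORA,6) if 250<cc[0]<320 and 100<cc[1]<230])
```

```text
21.325 [0.4973 0.0288 0.2319] [ 0.69 -0.6  -3.  ]
scene hook [286.5 201. ] [([283, 197, 14, 9, 62], [289.6, 201.8])]
top hook [266.4 148.4] [([269, 145, 2, 5, 7], [269.6, 147.1]), ([262, 146, 4, 4, 8], [263.1, 148.0])]
```

The ring follows the prong: in the scene view it moved from 294 to 290, with the hook at 286.5 on its front edge. I'll continue in finer steps, sinking slightly.

Request:
drive_tool --steps '[{"hand": -1, "linear": [-0.003, 0, 0.0007], "twist": [0, 0, 0]}, {"hand": -1, "linear": [-0.003, 0, 0.0007], "twist": [0, 0, 0]}, {"hand": -1, "linear": [-0.003, 0, 0.0007], "twist": [0, 0, 0]}, {"hand": -1, "linear": [-0.002, 0, 0.0006], "twist": [0, 0, 0]}, {"hand": -1, "linear": [0, 0, 0], "twist": [0, 0, 0]}]'

```text
time_s: 22.05
position: [0.4865, 0.0274, 0.2292]
tcp_rot: [0.0, 0.998, 0.064, -0.0]
wrist_force: [1.2, 0.8, -2.3]
finger_gap: 0.0178
finger_force: 50.0
```

Request:
drive_tool --steps '[{"hand": -1, "linear": [-0.0015, 0, 0.0004], "twist": [0, 0, 0]}, {"hand": -1, "linear": [-0.0015, 0, 0.0004], "twist": [0, 0, 0]}, {"hand": -1, "linear": [0, 0, 0], "twist": [0, 0, 0]}]'

```text
time_s: 22.42
position: [0.4836, 0.0271, 0.2284]
tcp_rot: [0.0, 0.998, 0.064, -0.0]
wrist_force: [0.5, -0.5, -2.6]
finger_gap: 0.0178
finger_force: 50.0
```

Request:
drive_tool --steps '[{"hand": -1, "linear": [-0.001, 0, 0.0003], "twist": [0, 0, 0]}, {"hand": -1, "linear": [-0.001, 0, 0.0003], "twist": [0, 0, 0]}, {"hand": -1, "linear": [0, 0, 0], "twist": [0, 0, 0]}]'

```text
time_s: 22.8
position: [0.4817, 0.0268, 0.2278]
tcp_rot: [0.0, 0.998, 0.064, -0.0]
wrist_force: [0.2, 0.6, -3.3]
finger_gap: 0.0179
finger_force: 50.0
```

Request:
drive_tool --steps '[{"hand": -1, "linear": [-0.001, 0, 0.0003], "twist": [0, 0, 0]}, {"hand": -1, "linear": [-0.001, 0, 0.0002], "twist": [0, 0, 0]}, {"hand": -1, "linear": [0, 0, 0], "twist": [0, 0, 0]}]'

```text
time_s: 23.18
position: [0.4797, 0.0266, 0.2273]
tcp_rot: [0.0, 0.998, 0.064, -0.0]
wrist_force: [1.6, 1.3, -2.4]
finger_gap: 0.0176
finger_force: 50.0
```

Request:
drive_tool --steps '[{"hand": -1, "linear": [-0.001, 0, 0.0003], "twist": [0, 0, 0]}, {"hand": -1, "linear": [-0.0005, 0, 0], "twist": [0, 0, 0]}, {"hand": -1, "linear": [0, 0, 0], "twist": [0, 0, 0]}]'

```text
time_s: 23.55
position: [0.4783, 0.0264, 0.227]
tcp_rot: [0.0, 0.998, 0.064, -0.0]
wrist_force: [1.8, 1.5, -3.3]
finger_gap: 0.0176
finger_force: 50.0
```

Request:
drive_tool --steps '[{"hand": -1, "linear": [-0.001, 0, 0.0003], "twist": [0, 0, 0]}, {"hand": -1, "linear": [-0.0005, 0, 0], "twist": [0, 0, 0]}, {"hand": -1, "linear": [0, 0, 0], "twist": [0, 0, 0]}]'

```text
time_s: 23.92
position: [0.4768, 0.0262, 0.2267]
tcp_rot: [0.0, 0.998, 0.064, -0.0]
wrist_force: [1.0, 0.4, -1.9]
finger_gap: 0.0175
finger_force: 50.0
```

Request:
drive_tool --steps '[{"hand": -1, "linear": [-0.001, 0, 0.0003], "twist": [0, 0, 0]}, {"hand": -1, "linear": [-0.0005, 0, 0], "twist": [0, 0, 0]}, {"hand": -1, "linear": [0, 0, 0], "twist": [0, 0, 0]}]'

```text
time_s: 24.3
position: [0.4753, 0.026, 0.2265]
tcp_rot: [0.0, 0.998, 0.064, 0.0]
wrist_force: [1.2, 0.4, -3.0]
finger_gap: 0.0179
finger_force: 50.0
```

Request:
drive_tool --steps '[{"hand": -1, "linear": [-0.001, 0, 0.0003], "twist": [0, 0, 0]}, {"hand": -1, "linear": [-0.001, 0, 0], "twist": [0, 0, 0]}, {"hand": -1, "linear": [0, 0, 0], "twist": [0, 0, 0]}]'

```text
time_s: 24.68
position: [0.4739, 0.0259, 0.2264]
tcp_rot: [-0.0, 0.998, 0.064, 0.001]
wrist_force: [4.7, 1.4, -3.7]
finger_gap: 0.018
finger_force: 50.0
```

```bash
cat > chk.py <<'E'
from h import *
st=ctrl.observe(); q=st["tcp_rot"]; p=st["position"]; Rm=R.from_quat([q[1],q[2],q[3],q[0]]).as_matrix(); print(st["time_s"],p.round(4),st["wrist_force"].round(2))
O=np.array([.7045,.0547,0]); y=np.radians(7.4); n=np.array([np.cos(y),np.sin(y),0])
for nm in("scene",):
    im=eyes.grab_frame(nm); c=cam(nm); print(nm,"hook",proj(c,p+Rm@[.2,0,-.025]).round(1),[(s.tolist(),cc.round(1).tolist()) for s,cc,_ in blobs(im,*ORA,6) if 250<cc[0]<320 and 170<cc[1]<230])
    for th in(.6,.3,.2,.12,.06,0,-.06,-.12): print(th,proj(c,O+n*(.085*np.sin(th)-.034*np.cos(th))+[0,0,.170+.085*np.cos(th)+.034*np.sin(th)]).round(1),end=' ')
E
python3 chk.py
```

```text
24.675 [0.4739 0.0259 0.2264] [ 4.7   1.36 -3.7 ]
scene hook [280.2 199.9] [([283, 197, 5, 7, 15], [285.1, 200.0])]
0.6 [294.1 203.2] 0.3 [286.8 200.4] 0.2 [284.4 199.8] 0.12 [282.5 199.5] 0.06 [281.1 199.3] 0 [279.7 199.2] -0.06 [278.4 199.2] -0.12 [277.1 199.3]
```

Force is rising (4.7 N), so the catch is being felt. I'll go in 1 mm steps.

Request:
drive_tool --steps '[{"hand": -1, "linear": [-0.0005, 0, 0], "twist": [0, 0, 0]}, {"hand": -1, "linear": [-0.0005, 0, 0], "twist": [0, 0, 0]}, {"hand": -1, "linear": [0, 0, 0], "twist": [0, 0, 0]}]'

```text
time_s: 25.1
position: [0.4737, 0.0259, 0.2266]
tcp_rot: [-0.0, 0.998, 0.064, 0.001]
wrist_force: [7.7, 1.3, -3.2]
finger_gap: 0.0178
finger_force: 50.0
```

Request:
drive_tool --steps '[{"hand": -1, "linear": [-0.0005, 0, 0], "twist": [0, 0, 0]}, {"hand": -1, "linear": [-0.0005, 0, 0], "twist": [0, 0, 0]}, {"hand": -1, "linear": [0, 0, 0], "twist": [0, 0, 0]}, {"hand": -1, "linear": [0, 0, 0], "twist": [0, 0, 0]}]'

```text
time_s: 25.6
position: [0.4712, 0.0256, 0.2261]
tcp_rot: [-0.0, 0.998, 0.064, -0.0]
wrist_force: [2.0, 0.9, -2.1]
finger_gap: 0.0177
finger_force: 50.0
```

The force peaked and dropped to about baseline, as a click would. I'll ease the prong forward to the eye's centre and check that the flap stays, using the top camera.

Request:
drive_tool --steps '[{"hand": -1, "linear": [0.002, 0, 0], "twist": [0, 0, 0]}, {"hand": -1, "linear": [0.002, 0, 0], "twist": [0, 0, 0]}, {"hand": -1, "linear": [0.002, 0, 0], "twist": [0, 0, 0]}, {"hand": -1, "linear": [0, 0, 0], "twist": [0, 0, 0]}, {"hand": -1, "linear": [0, 0, 0], "twist": [0, 0, 0]}]'

```text
time_s: 26.22
position: [0.4772, 0.0263, 0.226]
tcp_rot: [0.0, 0.998, 0.064, -0.0]
wrist_force: [1.2, 0.2, -2.4]
finger_gap: 0.0179
finger_force: 50.0
```

```bash
cat >> chk.py <<'E'
print()
im=eyes.grab_frame("top"); c=cam("top"); print("top hook",proj(c,p+Rm@[.2,0,-.025]).round(1),[(s.tolist(),cc.round(1).tolist()) for s,cc,_ in blobs(im,(3,110,80),(18,255,255),4) if 250<cc[0]<280 and 120<cc[1]<170])
for th in(.3,.2,.12,.06,0,-.06): print(th,proj(c,O+n*(.085*np.sin(th)-.034*np.cos(th))+[0,0,.170+.085*np.cos(th)+.034*np.sin(th)]).round(1),end=' ')
E
python3 chk.py
```

```text
26.225 [0.4772 0.0263 0.226 ] [ 1.22  0.18 -2.38]
scene hook [281.1 200.3] [([283, 196, 6, 8, 22], [286.0, 200.0])]
0.6 [294.1 203.2] 0.3 [286.8 200.4] 0.2 [284.4 199.8] 0.12 [282.5 199.5] 0.06 [281.1 199.3] 0 [279.7 199.2] -0.06 [278.4 199.2] -0.12 [277.1 199.3] 
top hook [267. 154.] [([262, 146, 10, 10, 50], [266.4, 150.5])]
0.3 [266.6 147.8] 0.2 [266.9 150.3] 0.12 [267.1 152.2] 0.06 [267.3 153.7] 0 [267.4 155.1] -0.06 [267.6 156.5]
```

The ring has still moved with the prong: the front edge is 2–3 px beyond the hook, which means pulling contact. So it is probably not latched. I'll pull again, watching the force.

Request:
drive_tool --steps '[{"hand": -1, "linear": [-0.002, 0, 0], "twist": [0, 0, 0]}, {"hand": -1, "linear": [-0.002, 0, 0], "twist": [0, 0, 0]}, {"hand": -1, "linear": [0, 0, 0], "twist": [0, 0, 0]}]'

```text
time_s: 26.7
position: [0.4739, 0.0259, 0.2265]
tcp_rot: [-0.0, 0.998, 0.064, 0.001]
wrist_force: [3.3, 0.5, -2.4]
finger_gap: 0.0175
finger_force: 50.0
```

Request:
drive_tool --steps '[{"hand": -1, "linear": [-0.001, 0, 0], "twist": [0, 0, 0]}, {"hand": -1, "linear": [-0.001, 0, 0], "twist": [0, 0, 0]}, {"hand": -1, "linear": [0, 0, 0], "twist": [0, 0, 0]}]'

```text
time_s: 27.08
position: [0.4723, 0.0258, 0.2265]
tcp_rot: [-0.0, 0.998, 0.064, 0.001]
wrist_force: [4.1, 0.6, -3.2]
finger_gap: 0.0176
finger_force: 50.0
```

```bash
python3 chk.py
```

```text
27.075 [0.4723 0.0258 0.2265] [ 4.15  0.6  -3.25]
scene hook [279.8 199.7] [([283, 197, 4, 7, 11], [284.5, 200.0])]
0.6 [294.1 203.2] 0.3 [286.8 200.4] 0.2 [284.4 199.8] 0.12 [282.5 199.5] 0.06 [281.1 199.3] 0 [279.7 199.2] -0.06 [278.4 199.2] -0.12 [277.1 199.3] 
top hook [267.2 155.3] [([262, 146, 10, 12, 49], [266.7, 151.4])]
0.3 [266.6 147.8] 0.2 [266.9 150.3] 0.12 [267.1 152.2] 0.06 [267.3 153.7] 0 [267.4 155.1] -0.06 [267.6 156.5]
```

Request:
drive_tool --steps '[{"hand": -1, "linear": [-0.0005, 0, 0], "twist": [0, 0, 0]}, {"hand": -1, "linear": [-0.0005, 0, 0], "twist": [0, 0, 0]}, {"hand": -1, "linear": [0, 0, 0], "twist": [0, 0, 0]}]'

```text
time_s: 27.55
position: [0.4698, 0.0251, 0.2259]
tcp_rot: [0.0, 0.998, 0.064, -0.001]
wrist_force: [-0.5, 0.9, -2.6]
finger_gap: 0.0177
finger_force: 50.0
```

Request:
drive_tool --steps '[{"hand": -1, "linear": [-0.0005, 0, 0], "twist": [0, 0, 0]}, {"hand": -1, "linear": [-0.0005, 0, 0], "twist": [0, 0, 0]}, {"hand": -1, "linear": [0, 0, 0], "twist": [0, 0, 0]}]'

```text
time_s: 27.92
position: [0.4693, 0.0252, 0.2261]
tcp_rot: [0.0, 0.998, 0.064, -0.0]
wrist_force: [0.8, -0.2, -2.9]
finger_gap: 0.0177
finger_force: 50.0
```

```bash
python3 chk.py
```

```text
27.925 [0.4693 0.0252 0.2261] [ 0.75 -0.22 -2.86]
scene hook [279.  199.6] []
0.6 [294.1 203.2] 0.3 [286.8 200.4] 0.2 [284.4 199.8] 0.12 [282.5 199.5] 0.06 [281.1 199.3] 0 [279.7 199.2] -0.06 [278.4 199.2] -0.12 [277.1 199.3] 
top hook [267.3 156.1] [([262, 146, 11, 13, 51], [266.8, 151.8])]
0.3 [266.6 147.8] 0.2 [266.9 150.3] 0.12 [267.1 152.2] 0.06 [267.3 153.7] 0 [267.4 155.1] -0.06 [267.6 156.5]
```

The ring has vanished behind the header in the scene view and the force is near zero, so it likely snapped. I'll ease forward 5 mm and see whether it stays.

Request:
drive_tool --steps '[{"hand": -1, "linear": [0.002, 0, 0], "twist": [0, 0, 0]}, {"hand": -1, "linear": [0.002, 0, 0], "twist": [0, 0, 0]}, {"hand": -1, "linear": [0.001, 0, 0], "twist": [0, 0, 0]}, {"hand": -1, "linear": [0, 0, 0], "twist": [0, 0, 0]}]'

```text
time_s: 28.52
position: [0.4744, 0.026, 0.2261]
tcp_rot: [-0.0, 0.998, 0.064, -0.0]
wrist_force: [-1.2, 0.2, -2.0]
finger_gap: 0.0177
finger_force: 50.0
```

```bash
python3 chk.py
```

```text
28.525 [0.4744 0.026  0.2261] [-1.23  0.18 -2.03]
scene hook [280.4 200. ] []
0.6 [294.1 203.2] 0.3 [286.8 200.4] 0.2 [284.4 199.8] 0.12 [282.5 199.5] 0.06 [281.1 199.3] 0 [279.7 199.2] -0.06 [278.4 199.2] -0.12 [277.1 199.3] 
top hook [267.1 154.7] [([262, 146, 11, 13, 51], [266.8, 151.8])]
0.3 [266.6 147.8] 0.2 [266.9 150.3] 0.12 [267.1 152.2] 0.06 [267.3 153.7] 0 [267.4 155.1] -0.06 [267.6 156.5]
```

The blob is identical after easing off, so the catch holds the flap, and the prong is now about centred in the eye. I'll unhook upward.

Request:
drive_tool --steps '[{"hand": -1, "linear": [0, 0, -0.002], "twist": [0, 0, 0]}, {"hand": -1, "linear": [0, 0, -0.003], "twist": [0, 0, 0]}, {"hand": -1, "linear": [0, 0, -0.003], "twist": [0, 0, 0]}, {"hand": -1, "linear": [0, 0, 0], "twist": [0, 0, 0]}]'

```text
time_s: 29.12
position: [0.4746, 0.0259, 0.2345]
tcp_rot: [0.0, 0.998, 0.064, 0.0]
wrist_force: [-0.6, 0.3, -2.7]
finger_gap: 0.0177
finger_force: 50.0
```

Request:
drive_tool --steps '[{"hand": -1, "linear": [0, 0, -0.003], "twist": [0, 0, 0]}, {"hand": -1, "linear": [0, 0, -0.002], "twist": [0, 0, 0]}, {"hand": -1, "linear": [0, 0, 0], "twist": [0, 0, 0]}]'

```text
time_s: 29.5
position: [0.4745, 0.0259, 0.2393]
tcp_rot: [0.0, 0.998, 0.064, 0.0]
wrist_force: [0.1, -0.0, -1.5]
finger_gap: 0.0177
finger_force: 50.0
```

Request:
drive_tool --steps '[{"hand": -1, "linear": [0, 0, -0.003], "twist": [0, 0, 0]}, {"hand": -1, "linear": [0, 0, -0.002], "twist": [0, 0, 0]}, {"hand": -1, "linear": [0, 0, 0], "twist": [0, 0, 0]}]'

```text
time_s: 29.88
position: [0.4745, 0.0259, 0.2443]
tcp_rot: [0.0, 0.998, 0.064, 0.0]
wrist_force: [-0.4, -0.3, -2.4]
finger_gap: 0.0178
finger_force: 50.0
```

Request:
drive_tool --steps '[{"hand": -1, "linear": [0, 0, -0.003], "twist": [0, 0, 0]}, {"hand": -1, "linear": [0, 0, -0.004], "twist": [0, 0, 0]}, {"hand": -1, "linear": [0, 0, -0.004], "twist": [0, 0, 0]}, {"hand": -1, "linear": [0, 0, 0], "twist": [0, 0, 0]}]'

```text
time_s: 30.38
position: [0.4746, 0.026, 0.2555]
tcp_rot: [0.0, 0.998, 0.064, 0.0]
wrist_force: [0.1, 0.1, -2.6]
finger_gap: 0.0175
finger_force: 50.0
```

Request:
drive_tool --steps '[{"hand": -1, "linear": [0, 0, -0.006], "twist": [0, 0, 0]}, {"hand": -1, "linear": [0, 0, -0.01], "twist": [0, 0, 0]}, {"hand": -1, "linear": [0, 0, -0.006], "twist": [0, 0, 0]}, {"hand": -1, "linear": [0, 0, 0], "twist": [0, 0, 0]}]'

```text
time_s: 30.88
position: [0.4747, 0.026, 0.2778]
tcp_rot: [0.0, 0.998, 0.064, 0.001]
wrist_force: [0.1, -0.5, -2.8]
finger_gap: 0.0173
finger_force: 50.0
```

```bash
python3 chk.py | sed -n '1,2p;4p'
```

```text
30.875 [0.4747 0.026  0.2778] [ 0.1  -0.51 -2.84]
scene hook [280.9 189.4] []
top hook [267.5 152.6] [([262, 146, 11, 13, 50], [266.7, 151.8])]
```

The flap stays shut and the prong is clear. I'll retreat, turn back and head for the cradle.

Request:
drive_tool --steps '[{"hand": -1, "linear": [-0.025, 0, 0], "twist": [0, 0, 0]}, {"hand": -1, "linear": [-0.03, 0, 0], "twist": [0, 0, 0]}, {"hand": -1, "linear": [-0.023, 0, 0], "twist": [0, 0, 0]}, {"hand": -1, "linear": [0, 0, 0], "twist": [0, 0, -0.16]}, {"hand": -1, "linear": [0, 0, 0], "twist": [0, 0, -0.17]}, {"hand": -1, "linear": [0, 0, 0], "twist": [0, 0, -0.17]}, {"hand": -1, "linear": [0, 0, 0], "twist": [0, 0, -0.17]}, {"hand": -1, "linear": [0, 0, 0], "twist": [0, 0, -0.17]}, {"hand": -1, "linear": [0, 0, 0], "twist": [0, 0, -0.17]}, {"hand": -1, "linear": [0, 0, 0], "twist": [0, 0, -0.17]}, {"hand": -1, "linear": [0, 0, 0], "twist": [0, 0, 0]}, {"hand": -1, "linear": [0, 0, 0], "twist": [0, 0, 0]}]'

```text
time_s: 32.48
position: [0.3969, 0.016, 0.277]
tcp_rot: [-0.0, 0.795, 0.607, -0.0]
wrist_force: [0.4, -0.1, -2.1]
finger_gap: 0.018
finger_force: 50.0
```

```bash
cat > tgt.py <<'E'
from h import *
st=ctrl.observe(); q=st["tcp_rot"]; p=st["position"]; Rm=R.from_quat([q[1],q[2],q[3],q[0]]).as_matrix(); yaw=np.degrees(2*np.arctan2(q[2],q[1]))
print(st["time_s"],p.round(4),q.round(4),"yaw",yaw.round(2),"twist z",np.radians(yaw-75.4).round(4),"delta tool",(Rm.T@(np.array([.4578,.1760,.019])-p)).round(4),st["wrist_force"].round(2))
E
python3 tgt.py
```

```text
32.475 [0.3969 0.016  0.277 ] [-1.000e-04  7.948e-01  6.068e-01 -1.000e-04] yaw 74.72 twist z -0.0118 delta tool [0.1704 0.0166 0.258 ] [ 0.43 -0.12 -2.13]
```

Request:
drive_tool --steps '[{"hand": -1, "linear": [0.05, 0.005, 0], "twist": [0, 0, -0.0118]}, {"hand": -1, "linear": [0.06, 0.006, 0], "twist": [0, 0, 0]}, {"hand": -1, "linear": [0.06, 0.004, 0], "twist": [0, 0, 0]}, {"hand": -1, "linear": [0, 0, 0.05], "twist": [0, 0, 0]}, {"hand": -1, "linear": [0, 0, 0.06], "twist": [0, 0, 0]}, {"hand": -1, "linear": [0, 0, 0.05], "twist": [0, 0, 0]}, {"hand": -1, "linear": [0, 0, 0.03], "twist": [0, 0, 0]}, {"hand": -1, "linear": [0, 0, 0.02], "twist": [0, 0, 0]}, {"hand": -1, "linear": [0, 0, 0], "twist": [0, 0, 0]}, {"hand": -1, "linear": [0, 0, 0], "twist": [0, 0, 0]}]'

```text
time_s: 33.72
position: [0.4552, 0.1772, 0.0682]
tcp_rot: [0.0, 0.79, 0.613, 0.001]
wrist_force: [-0.2, 0.6, -2.3]
finger_gap: 0.0177
finger_force: 50.0
```

```bash
python3 tgt.py
python3 - <<'E'
from h import *
st=snap("wM"); im,c=load("wM"); q=st["tcp_rot"]; p=st["position"]; Rm=R.from_quat([q[1],q[2],q[3],q[0]]).as_matrix()
for s,cc,pts in blobs(im,*YEL,300): print(s,np.round(cv2.boxPoints(cv2.minAreaRect(pts.astype(np.float32)))).tolist())
print("exp front",[proj(c,p+Rm@[.085,y,-.055]).round(1).tolist() for y in(-.009,.009)])
# cradle base corners: light grey low-sat blob
hsv=cv2.cvtColor(im,cv2.COLOR_RGB2HSV); m=cv2.inRange(hsv,(0,0,120),(180,60,255))
k,l,s,cc=cv2.connectedComponentsWithStats(m)
O=np.array([.4578,.1757,0]);y=np.radians(75.4);n=np.array([np.cos(y),np.sin(y),0]);t=np.array([n[1],-n[0],0])
print("exp base far corners",[proj(c,O+.075*n+b*t+[0,0,.012]).round(1).tolist() for b in(-.035,.035)])
for r in(115,130,150,170): 
    xs=np.where(m[r,150:370])[0]+150; print(r,xs.min() if len(xs) else None,xs.max() if len(xs) else None)
for j in range(1,k):
    if s[j,4]>300: print(s[j])
E
```

```text
33.725 [0.4552 0.1772 0.0682] [2.000e-04 7.903e-01 6.127e-01 8.000e-04] yaw 75.57 twist z 0.003 delta tool [-0.0006  0.0028  0.0492] [-0.24  0.62 -2.27]
[ 234   72   45  211 8578] [[234.0, 72.0], [278.0, 72.0], [278.0, 282.0], [234.0, 282.0]]
[ 238  316   37   39 1435] [[238.0, 316.0], [274.0, 316.0], [274.0, 354.0], [238.0, 354.0]]
exp front [[231.4, 69.6], [277.1, 69.6]]
exp base far corners [[212.5, 103.3], [306.2, 103.6]]
115 212 301
130 213 300
150 213 300
170 214 299
[ 245    0   24   73 1691]
[ 212   94   25  146 2813]
[ 277   94   26  147 2926]
[217 305  80   6 312]
```

The pole hasn't shifted in the hand (same pixels as before). I'll correct and lower in steps.

Request:
drive_tool --steps '[{"hand": -1, "linear": [-0.0005, 0.002, 0.01], "twist": [0, 0, 0.003]}, {"hand": -1, "linear": [0, 0, 0.01], "twist": [0, 0, 0]}, {"hand": -1, "linear": [0, 0, 0.005], "twist": [0, 0, 0]}, {"hand": -1, "linear": [0, 0, 0], "twist": [0, 0, 0]}, {"hand": -1, "linear": [0, 0, 0], "twist": [0, 0, 0]}]'

```text
time_s: 34.4
position: [0.4562, 0.1759, 0.0422]
tcp_rot: [-0.0, 0.791, 0.612, 0.0]
wrist_force: [-0.5, -0.9, -2.0]
finger_gap: 0.0178
finger_force: 50.0
```

```bash
python3 tgt.py
```

```text
34.4 [0.4562 0.1759 0.0422] [-0.000e+00  7.910e-01  6.119e-01  1.000e-04] yaw 75.45 twist z 0.0008 delta tool [0.0005 0.0015 0.0232] [-0.48 -0.89 -2.02]
```

Request:
drive_tool --steps '[{"hand": -1, "linear": [0.0005, 0.0012, 0.005], "twist": [0, 0, 0]}, {"hand": -1, "linear": [0, 0, 0.005], "twist": [0, 0, 0]}, {"hand": -1, "linear": [0, 0, 0.004], "twist": [0, 0, 0]}, {"hand": -1, "linear": [0, 0, 0], "twist": [0, 0, 0]}]'

```text
time_s: 34.9
position: [0.4572, 0.1758, 0.0277]
tcp_rot: [-0.0, 0.791, 0.612, -0.0]
wrist_force: [0.0, -0.8, -2.7]
finger_gap: 0.0176
finger_force: 50.0
```

Request:
drive_tool --steps '[{"hand": -1, "linear": [0, 0, 0.004], "twist": [0, 0, 0]}, {"hand": -1, "linear": [0, 0, 0.002], "twist": [0, 0, 0]}, {"hand": -1, "linear": [0, 0, 0], "twist": [0, 0, 0]}]'

```text
time_s: 35.28
position: [0.4574, 0.1758, 0.022]
tcp_rot: [-0.0, 0.791, 0.612, -0.0]
wrist_force: [0.7, 1.0, -2.7]
finger_gap: 0.0177
finger_force: 50.0
```

Request:
drive_tool --steps '[{"hand": -1, "linear": [0, 0, 0.001], "twist": [0, 0, 0]}, {"hand": -1, "linear": [0, 0, 0.001], "twist": [0, 0, 0]}, {"hand": -1, "linear": [0, 0, 0], "twist": [0, 0, 0]}]'

```text
time_s: 35.65
position: [0.4574, 0.1759, 0.0201]
tcp_rot: [-0.0, 0.791, 0.612, -0.0]
wrist_force: [0.0, 1.1, -1.8]
finger_gap: 0.0176
finger_force: 50.0
```

Request:
drive_tool --steps '[{"hand": -1, "linear": [0, 0, 0.001], "twist": [0, 0, 0]}, {"hand": -0.55, "linear": [0, 0, 0], "twist": [0, 0, 0]}, {"hand": -0.3, "linear": [0, 0, 0], "twist": [0, 0, 0]}, {"hand": 0.2, "linear": [0, 0, 0], "twist": [0, 0, 0]}, {"hand": 0.2, "linear": [0, 0, 0], "twist": [0, 0, 0]}, {"hand": 0.2, "linear": [0, 0, 0], "twist": [0, 0, 0]}, {"hand": 0.2, "linear": [0, 0, 0], "twist": [0, 0, 0]}, {"hand": 0.2, "linear": [0, 0, -0.02], "twist": [0, 0, 0]}, {"hand": 0.2, "linear": [0, 0, -0.04], "twist": [0, 0, 0]}, {"hand": 0.2, "linear": [0, 0, -0.06], "twist": [0, 0, 0]}, {"hand": 0.2, "linear": [0, 0, -0.06], "twist": [0, 0, 0]}, {"hand": 0.2, "linear": [0, 0, 0], "twist": [0, 0, 0]}]' --newtons 10

```text
time_s: 37.15
position: [0.4594, 0.1777, 0.2045]
tcp_rot: [0.002, 0.791, 0.612, 0.004]
wrist_force: [-0.5, 0.2, -0.8]
finger_gap: 0.053
finger_force: 0.0
```

```bash
python3 chk.py | sed -n '1,2p;4p'
python3 - <<'E'
from h import *
st=snap("wN"); im,c=load("wN")
for s,cc,pts in blobs(im,*YEL,400):
    r=cv2.minAreaRect(pts.astype(np.float32)); b=cv2.boxPoints(r); b=b[np.argsort(b[:,1])]
    P=[onz(c,e,.074) for e in ((b[0]+b[1])/2,(b[2]+b[3])/2)]; d=P[0]-P[1]; print(np.round(P,4).tolist(),np.linalg.norm(d).round(4),"yaw",np.degrees(np.arctan2(d[1],d[0])).round(2),"mid",((P[0]+P[1])/2).round(4),"orig .458 .1756 75.3")
E
```

```text
37.15 [0.4594 0.1777 0.2045] [-0.47  0.2  -0.77]
scene hook [287. 142.] []
top hook [181.4 198.4] [([262, 146, 11, 13, 56], [266.8, 152.4])]
[[0.4793, 0.2579, 0.074], [0.4363, 0.0932, 0.074]] 0.1703 yaw 75.38 mid [0.4578 0.1756 0.074 ] orig .458 .1756 75.3
```

The pole lies exactly where it started, the flap is still shut, and the hand is clear. Handing in.

```bash
python3 -c "
from plant import ctrl
print(ctrl.close_job())"
```

```text
the job is handed in; nothing more can be done
None
```

The flap is shut and held on its catch, the pole is back in its grey cradle within about 1 mm of where it started, and the job was handed in at about 37 s. My first grasp closed too high, above the handle, and briefly squeezed the pole in its cradle; no verdict was returned at hand-in.

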